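Change over the tube mixer

ROBOT

A 6-joint arm with a two-finger parallel gripper is mounted at the origin on the work surface. World frame = base frame: x ahead of the robot, y to its left, z up, the work surface at z = 0. Lengths are in m, angles in degrees, forces in N, time in s.
With the tool pointing down it reaches from about 0.35 to 0.875 m from the base axis. Payload 4.2 kg.
Tool frame: the origin (TCP) lies midway between the tips of the shut fingers; the grasp point (between the pads) lies 19 mm behind it; z points along the fingers, y is the direction in which the jaws open and shut (so a half turn about z gives the same grasp; the last joint's range is limited). The gripper opens to 87 mm and grips with 3 to 60 N. Pads are 19 mm wide; open, the fingers measure 117 mm over their backs; the gripper's body (75 mm by 190 mm) begins 51 mm behind the grasp point.
Start: joints at [-58.579, 22.042, 0.453, 0, -68.411, -14.817], TCP at [0.179, -0.599, 0.223] pointing down, gripper open.
Joint ranges: [-179.83, 179.83], [-69.29, 118.12], [-61.27, 80.66], [-181.25, 117.63], [-171.15, -9.14], [-177.46, 177.46]. Speed limits (degrees/s): [159.86, 159.86, 180, 180, 180, 180].

INTERFACE

Orientations are given as a 3x3 rotation matrix whose columns are the frame's x, y, z axes.
In Python, from station import r gives the robot as it stands.
- The arm moves only by the tool play_rows, never from a script. Its argument "commands" is a list that holds one entry, the list of rows, each a list of 7 numbers: the shift along the world's x, y, z in m, then the turn, a rotation vector about the world's x, y, z in rad, then the closure, from 0 (fully open) to 1 (shut). A call has 1 to 5 rows; each row is the pose to reach, as a shift and turn from the pose commanded when the call began; what a row does not reach only later rows make up. A row lasts 1/10 s, in which the tool goes at most 50 mm and 8.59 degrees, less where a joint would pass 70% of its speed; a pose out of reach is approached as far as the arm can. A call with a gripper value outside its range is refused whole. The fingers move at their own pace and stop on an object; the grip force is fixed at half the most. Time passes only in rows, so rows that repeat a pose let the fingers close. It gives the time, the measured TCP pose, the force and the opening at its end, in the units of the state.
- r.sense(): the state, without advancing time (a new reading comes with each control period).
- r.capture(name): name is "scene" or "top"; returns a dict with "image" (480x640x3 uint8, red, green, blue), "range_z" (480x640 float32, m along the optical axis (not along the pixel's ray), 0 where there is no reading), "intrinsics" (3x3 intrinsics, pixels), "extrinsics" (4x4, takes a point from camera to world coordinates). Camera axes: x right, y up, looking along -z (the intrinsics and any distortion apply to the point x, -y, -z); pixel columns grow to the right and rows downward; lengths in m; the calibration is good to about 2 mm. A picture is of the moment at which its call begins.
- r.finish_job(): hands the job in, once; it reports no verdict.
The state is a dict: "time_s": time; "joints": joint angles; "joint_velocities": joint speeds; "effort": joint torques, N m; "tcp_pos": TCP position; "ee_rot": TCP orientation; "wrist_force": force on the tool from outside, world axes, zero at the start; "moment": the same for the moment, N m; "gripper_width": opening from 0.0 (shut) to 1.0 (fully open).
Only numpy, scipy, OpenCV 4.12 (cv2) and the standard library are available. Lean on these libraries where they do the work, as an engineer would, in place of code of your own. Each camera call takes 0.05 s, during which the arm holds its last target. There are 200 camera calls.

TASK

Change over the tube mixer: push its clamp lever right back, away from you, to release the deck, then take every finished orange block out of the deck and lay it flat on the sloped white rack, and turn each fresh blue block on the bench until its outline fits and set it fully home in a pocket of the deck. When all that is done, pull the clamp lever all the way towards you again, and last of all press the green start button fully. Leave the other things on the bench alone.

Things in the scene. Friction and masses are not known exactly. Their poses are not given: they have to be found in the camera images.
- fresh0: Fresh blue tube block: slab 84 x 56 x 32 mm (x, y, z); yellow key tab 20 x 16 x 32 mm on its +y side, at x 14 to 34, y 28 to 44 mm; on top a central grey grip fin 36 x 16 mm (x, y), 32 to 72 mm above the underside, pinched across its 16 mm; tube caps up to 42 mm high near both x ends. Origin: centre of the slab's underside, z up. 0.25 kg. May be absent (None). Starts on the bench, turned any way.
- fresh1: Fresh blue tube block: slab 84 x 56 x 32 mm (x, y, z); yellow key tab 20 x 16 x 32 mm on its +y side, at x 14 to 34, y 28 to 44 mm; on top a central grey grip fin 36 x 16 mm (x, y), 32 to 72 mm above the underside, pinched across its 16 mm; tube caps up to 42 mm high near both x ends. Origin: centre of the slab's underside, z up. 0.25 kg. May be absent (None). Starts on the bench, turned any way.
- fresh2: Fresh blue tube block: slab 84 x 56 x 32 mm (x, y, z); yellow key tab 20 x 16 x 32 mm on its +y side, at x 14 to 34, y 28 to 44 mm; on top a central grey grip fin 36 x 16 mm (x, y), 32 to 72 mm above the underside, pinched across its 16 mm; tube caps up to 42 mm high near both x ends. Origin: centre of the slab's underside, z up. 0.25 kg. May be absent (None). Starts on the bench, turned any way.
- done0: Finished orange tube block: slab 84 x 56 x 32 mm (x, y, z); yellow key tab 20 x 16 x 32 mm on its +y side, at x 14 to 34, y 28 to 44 mm; on top a central grey grip fin 36 x 16 mm (x, y), 32 to 72 mm above the underside, pinched across its 16 mm; tube caps up to 42 mm high near both x ends. Origin: centre of the slab's underside, z up. 0.25 kg. May be absent (None). Starts in a pocket.
- done1: Finished orange tube block: slab 84 x 56 x 32 mm (x, y, z); yellow key tab 20 x 16 x 32 mm on its +y side, at x 14 to 34, y 28 to 44 mm; on top a central grey grip fin 36 x 16 mm (x, y), 32 to 72 mm above the underside, pinched across its 16 mm; tube caps up to 42 mm high near both x ends. Origin: centre of the slab's underside, z up. 0.25 kg. May be absent (None). Starts in a pocket.
- done2: Finished orange tube block: slab 84 x 56 x 32 mm (x, y, z); yellow key tab 20 x 16 x 32 mm on its +y side, at x 14 to 34, y 28 to 44 mm; on top a central grey grip fin 36 x 16 mm (x, y), 32 to 72 mm above the underside, pinched across its 16 mm; tube caps up to 42 mm high near both x ends. Origin: centre of the slab's underside, z up. 0.25 kg. May be absent (None). Starts in a pocket.
- pocket0 (a point): Pocket 0 of the aluminium mixer deck: a 20 mm deep cutout, black floor with yellow key recess, that takes any one block, one way round only; 2.5 mm play all round. Point on its floor, 45 mm above the bench, where a seated block's origin lies; axes as a seated block's (key to +y). Pockets lie side by side along y, 95 mm apart.
- pocket1 (a point): Pocket 1 of the aluminium mixer deck: a 20 mm deep cutout, black floor with yellow key recess, that takes any one block, one way round only; 2.5 mm play all round. Point on its floor, 45 mm above the bench, where a seated block's origin lies; axes as a seated block's (key to +y). Pockets lie side by side along y, 95 mm apart.
- pocket2 (a point): Pocket 2 of the aluminium mixer deck: a 20 mm deep cutout, black floor with yellow key recess, that takes any one block, one way round only; 2.5 mm play all round. Point on its floor, 45 mm above the bench, where a seated block's origin lies; axes as a seated block's (key to +y). Pockets lie side by side along y, 95 mm apart.
- shelf: White sloped rack shelf, 104 x 200 mm (x, y), tilted 20 degrees. Origin: centre of its upper face, 66 mm above the bench; x points up the slope, away from the robot, y along the shelf, z out of the face; 10 mm lip along the low edge, x = -52 mm. Holds two blocks: axes as the shelf's, origins at y = -52 and +36 mm. A block laid on it does not slide.
- clamp (a joint): Clamp lever on the blue pod at the mixer's -y end: 0 = leans 0.5 rad towards the robot (clamped), 1.0 = leans 0.5 rad away from it (released); stops at both ends, stays where left, 1 N pushes it. Turns about the mixer's y axis through point clamp_pivot; 10 mm rod, 80 mm from pivot to the centre of the red ball.
- clamp_pivot (a point): Pivot point of the clamp lever, about 72 mm above the bench, on its 50 mm wide, 70 mm long block (whose top is 3 mm above this point); axes parallel to the mixer's (x away from the robot, y along the row of pockets, z up).
- clamp_tip (a point): Centre of the 26 mm red ball on the end of the clamp lever, 80 mm from the pivot.
- start (a joint): Travel of the start button, 0 = up, 0.006 m = fully pressed; springs back; 5 N presses it fully.
- start_top (a point): Centre of the top of the green start button (28 mm across, pressed straight down, in a 44 mm black collar 12 mm high), about 68 mm above the bench, on the blue pod about 100 mm nearer the robot than the lever's pivot.
- flask: Bystander, to be left alone: clear bottle with blue cap, 60 mm across, 130 mm high. Origin at the centre of its underside.
- reagent: Bystander, to be left alone: amber jar with orange cap, 56 mm across, 110 mm high. Origin at the centre of its underside.
- tipbox: Bystander, to be left alone: yellow tip box with clear lid, 122 x 82 x 60 mm. Origin at the centre of its underside.
- petri: Bystander, to be left alone: stack of clear dishes, 90 mm across, 44 mm high. Origin at the centre of its underside.
- beaker: Bystander, to be left alone: glass beaker, 70 mm across, 90 mm high. Origin at the centre of its underside.
- marker: Bystander, to be left alone: white and blue marker pen, 130 mm long, 13 mm thick. Origin at the centre of its underside.

How it is judged (in metres and radians):
On the way, in this order (a step that is already met when the one before it is completed fails the run):
1. the clamp lever is pushed back (released) (value of joint clamp above 0.8 rad), for 0.2 s.
2. with the clamp released, every finished block lies flat on the sloped rack and every fresh block is fully home in a pocket (((horizontal distance between fresh0 and pocket0 below 0.007 m and distance between fresh0 and pocket0 below 0.009 m) or (horizontal distance between fresh0 and pocket1 below 0.007 m and distance between fresh0 and pocket1 below 0.009 m) or (horizontal distance between fresh0 and pocket2 below 0.007 m and distance between fresh0 and pocket2 below 0.009 m)) and angle between each of fresh0, fresh1, fresh2's own z axis and vertical below 0.08 rad and ((horizontal distance between fresh1 and pocket0 below 0.007 m and distance between fresh1 and pocket0 below 0.009 m) or (horizontal distance between fresh1 and pocket1 below 0.007 m and distance between fresh1 and pocket1 below 0.009 m) or (horizontal distance between fresh1 and pocket2 below 0.007 m and distance between fresh1 and pocket2 below 0.009 m)) and ((horizontal distance between fresh2 and pocket0 below 0.007 m and distance between fresh2 and pocket0 below 0.009 m) or (horizontal distance between fresh2 and pocket1 below 0.007 m and distance between fresh2 and pocket1 below 0.009 m) or (horizontal distance between fresh2 and pocket2 below 0.007 m and distance between fresh2 and pocket2 below 0.009 m)) and x of done0 in the frame of shelf between -0.03 and 0.03 m and y of done0 in the frame of shelf between -0.075 and 0.075 m and z of done0 in the frame of shelf between -0.005 and 0.006 m and angle between the z axis of each of done0, done1, done2 and the z axis of shelf, either way round below 0.08 rad and x of done1 in the frame of shelf between -0.03 and 0.03 m and y of done1 in the frame of shelf between -0.075 and 0.075 m and z of done1 in the frame of shelf between -0.005 and 0.006 m and x of done2 in the frame of shelf between -0.03 and 0.03 m and y of done2 in the frame of shelf between -0.075 and 0.075 m and z of done2 in the frame of shelf between -0.005 and 0.006 m and linear speed of each of fresh0, fresh1, fresh2, done0, done1, done2 below 0.02 m/s and value of joint clamp above 0.5 rad), for 0.3 s.
3. the clamp lever is pulled towards the robot again (clamped) (value of joint clamp below 0.2 rad), for 0.2 s.
4. the start button is pressed fully, with the clamp shut (value of joint start above 0.0045 m and value of joint clamp below 0.25 rad), for 0.05 s.
At the end, for the whole second after the job is handed in: Fresh blocks on pocket floors (7 mm across, 9 mm in all, upright within 0.08 rad); finished blocks flat on the sloped shelf (origin within 30 mm of its centre in x, 75 mm in y, 6 mm of its face, 0.08 rad); clamp below 0.2 rad, start button up, blocks at rest (((horizontal distance between fresh0 and pocket0 below 0.007 m and distance between fresh0 and pocket0 below 0.009 m) or (horizontal distance between fresh0 and pocket1 below 0.007 m and distance between fresh0 and pocket1 below 0.009 m) or (horizontal distance between fresh0 and pocket2 below 0.007 m and distance between fresh0 and pocket2 below 0.009 m)) and angle between each of fresh0, fresh1, fresh2's own z axis and vertical below 0.08 rad and ((horizontal distance between fresh1 and pocket0 below 0.007 m and distance between fresh1 and pocket0 below 0.009 m) or (horizontal distance between fresh1 and pocket1 below 0.007 m and distance between fresh1 and pocket1 below 0.009 m) or (horizontal distance between fresh1 and pocket2 below 0.007 m and distance between fresh1 and pocket2 below 0.009 m)) and ((horizontal distance between fresh2 and pocket0 below 0.007 m and distance between fresh2 and pocket0 below 0.009 m) or (horizontal distance between fresh2 and pocket1 below 0.007 m and distance between fresh2 and pocket1 below 0.009 m) or (horizontal distance between fresh2 and pocket2 below 0.007 m and distance between fresh2 and pocket2 below 0.009 m)) and x of done0 in the frame of shelf between -0.03 and 0.03 m and y of done0 in the frame of shelf between -0.075 and 0.075 m and z of done0 in the frame of shelf between -0.005 and 0.006 m and angle between the z axis of each of done0, done1, done2 and the z axis of shelf, either way round below 0.08 rad and x of done1 in the frame of shelf between -0.03 and 0.03 m and y of done1 in the frame of shelf between -0.075 and 0.075 m and z of done1 in the frame of shelf between -0.005 and 0.006 m and x of done2 in the frame of shelf between -0.03 and 0.03 m and y of done2 in the frame of shelf between -0.075 and 0.075 m and z of done2 in the frame of shelf between -0.005 and 0.006 m and value of joint clamp below 0.2 rad and value of joint start below 0.003 m and linear speed of each of fresh0, fresh1, fresh2, done0, done1, done2 below 0.02 m/s); the robot touches nothing.
It fails at once if another thing on the bench is pushed more than 5 cm (distance of any of flask, reagent, tipbox, petri, beaker, marker from where it was at the start of the episode above 0.05 m).
It fails at once if a bottle, the jar, the dishes, the tip box or the beaker is knocked over (angle between any of flask, reagent, tipbox, petri, beaker's own z axis and vertical above 0.7 rad).
Of fresh0, fresh1, fresh2 only 2 to 3 are there at a start; the rules pass over those that are not, and their reading is None.
Of done0, done1, done2 only 2 to 2 are there at a start; the rules pass over those that are not, and their reading is None.
At some moment in a run one of fresh0, fresh1, fresh2 may be knocked a few centimetres aside while the robot is not near it.
Once in a run the grip may slacken for a moment while it holds something.
It also fails if it takes over 210 s, if anything falls off the work surface, if the arm or the gripper's body presses on something with over 40 N, if the wrist force passes 120 N, or if a joint passes its speed limit or range.

## Working session

There is one attempt and no reset: what is moved stays moved. The work goes in short steps, Python scripts to look and compute and a tool call to move; the robot and the scene stay as the last step left them, time stands still between calls to the robot, and variables do not carry over. Pictures are saved under pics/ and viewed, about 12 in all and at most 16, crops included, and the job is handed in when it is done.

Besides the shell and the picture viewer there is one more tool, called after "Emit:" as name([rows], argument=value, ...), one row to a line, values as JSON. play_rows: Moves the arm, as the interface text tells. Its arguments: {"type":"object","properties":{"commands":{"type":"array","items":{"type":"array","items":{"type":"array","items":{"type":"number"}}}}},"required":["commands"]}

```bash
ls; mkdir -p pics
cat > h.py <<'E'
from station import r
import numpy as np, cv2
def cap(n):
    c=r.capture(n); return c
def pts(c):
    K=np.array(c["intrinsics"]);T=np.array(c["extrinsics"]);z=c["range_z"]
    v,u=np.mgrid[0:480,0:640]
    P=np.stack([(u-K[0,2])/K[0,0]*z,-(v-K[1,2])/K[1,1]*z,-z],-1)
    W=P@T[:3,:3].T+T[:3,3]; W[z==0]=np.nan
    return W
def save(im,n): cv2.imwrite('pics/'+n,cv2.cvtColor(im,cv2.COLOR_RGB2BGR))
E
python3 - <<'E'
from h import *
for n in("scene","top"):
    c=cap(n);save(c["image"],n+"0.png");np.savez(n+"0.npz",**c)
    print(n,c["intrinsics"],np.round(c["extrinsics"],3).tolist(),(c["range_z"]>0).mean())
s=r.sense();print(s["tcp_pos"],s["ee_rot"],s["gripper_width"],s["time_s"],s["wrist_force"])
E
```

```text
pics
scene [[593.1838783    0.         318.0437295 ]
 [  0.         593.1838783  254.51198321]
 [  0.           0.           1.        ]] [[0.747, -0.5, 0.438, 1.134], [0.665, 0.57, -0.483, -0.67], [-0.008, 0.652, 0.758, 1.134], [0.0, 0.0, 0.0, 1.0]] 0.9959830729166667
top [[558.66190753   0.         321.70114513]
 [  0.         558.66190753 236.31520049]
 [  0.           0.           1.        ]] [[-0.013, 0.988, -0.157, 0.337], [-1.0, -0.013, 0.003, -0.047], [0.0, 0.157, 0.988, 1.416], [0.0, 0.0, 0.0, 1.0]] 0.9959342447916667
[ 0.17847078 -0.59841988  0.22155045] [[-9.58354209e-01 -2.85581517e-01 -6.38246244e-04]
 [-2.85582219e-01  9.58352399e-01  1.86432839e-03]
 [ 7.92470899e-05  1.96895874e-03 -9.99998058e-01]] 0.9984253464835412 0.1 [-0.96812135 -0.79515148  0.6398404 ]
```

View pics/scene0.png

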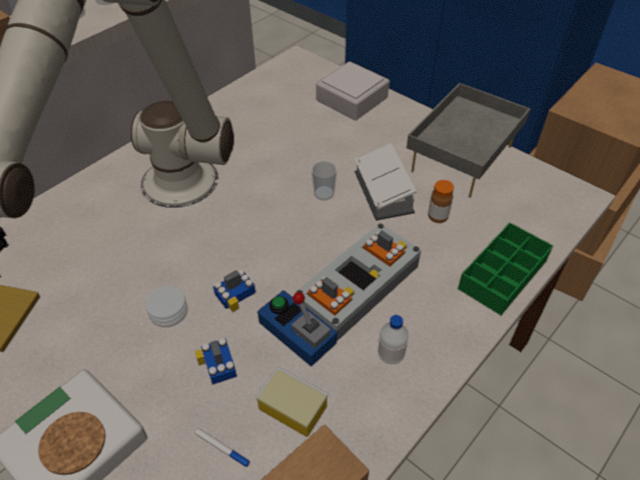

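View pics/top0.png

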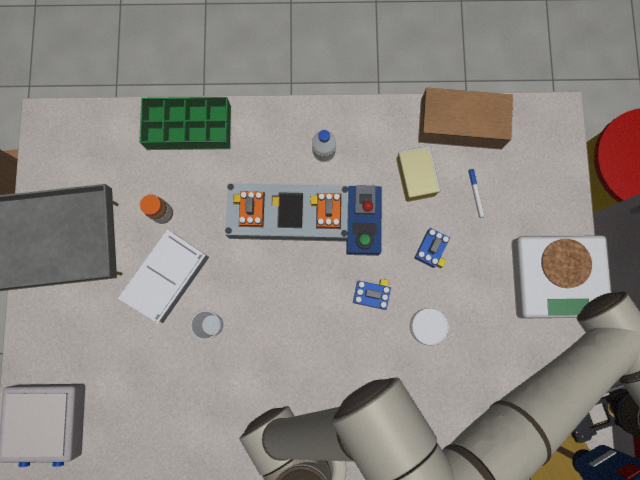

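The scene shows 2 blue blocks (top-view px 372,294 and 433,247), with orange ones in the outer pockets (251,209 and 329,210). The middle pocket at (290,209) is empty, and the rotated rack is at (163,276).

```bash
cat >> h.py <<'E'
def blobs(W,im,m,amin=30):
    n,l,s,ce=cv2.connectedComponentsWithStats(m.astype(np.uint8),connectivity=8)
    return [(l==i) for i in range(1,n) if s[i,4]>=amin]
def ray(c,u,v,z):
    K=np.array(c["intrinsics"]);T=np.array(c["extrinsics"])
    d=T[:3,:3]@np.array([(u-K[0,2])/K[0,0],-(v-K[1,2])/K[1,1],-1]);o=T[:3,3]
    return o+d*(z-o[2])/d[2]
E
python3 - <<'E'
from h import *
c=dict(np.load("top0.npz"));im=c["image"];W=pts(c)
hsv=cv2.cvtColor(im,cv2.COLOR_RGB2HSV)
# bench noise
b=W[340:360,250:330,2];print("bench z",np.nanmean(b),np.nanstd(b))
d=W[190:235,228:234];print("deck",np.nanmedian(d[...,2]))
for nm,(u,v) in dict(f0=(372,294),f1=(433,247),d0=(329,210),d2=(251,209)).items():
    w=W[v-28:v+28,u-28:u+28];I=im[v-28:v+28,u-28:u+28]
    print(nm,"maxz",np.nanmax(w[...,2]))
    zb=0 if nm[0]=='f' else .045
    fin=w[(w[...,2]>zb+.062)];
    for h in [fin]:
        if len(h)>3:
            (cx,cy),(a,bb),an=cv2.minAreaRect(h[:,:2].astype(np.float32));print(" fin",len(h),h.mean(0).round(4),a,bb,an)
    sl=w[(w[...,2]>zb+.026)&(w[...,2]<zb+.036)]
    (cx,cy),(a,bb),an=cv2.minAreaRect(sl[:,:2].astype(np.float32));print(" slab",len(sl),cx,cy,a,bb,an)
Z=W[...,2].copy()
print(Z[285:305,358:388:2].round(3)*1000)
big=cv2.resize(im[170:320,115:455],None,fx=2.35,fy=2.35,interpolation=cv2.INTER_CUBIC);save(big,"crop1.png")
E
```

```text
bench z 0.000945733342378829 0.0029591183695937026
deck 0.06567906709805649
f0 maxz 0.07962111749233958
 fin 102 [ 0.4086 -0.171   0.0728] 0.0356997512280941 0.016064193099737167 77.82124328613281
 slab 437 0.4163961112499237 -0.17321375012397766 0.08395614475011826 0.07139202952384949 77.0694351196289
f1 maxz 0.07870434693121231
 fin 105 [ 0.5251 -0.3258  0.0721] 0.01731051318347454 0.03797764703631401 61.57149887084961
 slab 427 0.5217592716217041 -0.33276206254959106 0.07145150005817413 0.08430149406194687 62.46226501464844
d0 maxz 0.1241037551300086
 fin 104 [ 0.614  -0.0663  0.1169] 0.014377804473042488 0.03634461760520935 89.3321533203125
 slab 580 0.6143418550491333 -0.06902856379747391 0.13334055244922638 0.12795235216617584 89.24366760253906
d2 maxz 0.12445946549085796
 fin 108 [0.6205 0.1226 0.1167] 0.01636623777449131 0.03764894977211952 89.26461791992188
 slab 508 0.6228080987930298 0.12087230384349823 0.12130635976791382 0.12051976472139359 89.04926300048828
[[34. 41. 42. 32. 32. 36. 37. 33. 35. 40. 30. 27. 31. 30. 32.]
 [37. 46. 44. 30. 36. 33. 30. 32. 33. 29. 36. 34. 3
[... 446 characters left out ...]
. 38.]
 [38. 43. 42. 31. 69. 76. 70. 75. 79. 79. 71. 69. 34. 34. 29.]
 [35. 36. 34. 36. 70. 75. 73. 79. 78. 70. 72. 71. 41. 43. 44.]
 [37. 32. 35. 35. 58. 71. 76. 73. 72. 73. 77. 75. 43. 42. 42.]
 [42. 45. 35. 37. 36. 38. 52. 66. 63. 74. 79. 73. 40. 46. 46.]
 [44. 45. 34. 32. 34. 36. 32. 36. 43. 62. 73. 31. 46. 45. 41.]
 [45. 41. 27. 35. 27. 35. 32. 37. 31. 33. 33. 36. 43. 39. 42.]
 [40. 43. 36. 33. 36. 27. 30. 35. 30. 33. 31. 36. 35. 37. 29.]
 [47. 41. 34. 38. 36. 34. 36. 30. 35. 32. 30. 32. 36. 29. 36.]
 [43. 30. 31. 37. 33. 33. 30. 36. 37. 30. 32. 32. 46. 40. 30.]
 [27. 30. 32. 32. 30. 31. 31. 37. 38. 37. 34. 35. 46. 38. 34.]
 [ 2. 25. 36. 34. 36. 38. 38. 33. 32. 34. 34. 42. 47. 42. 35.]]
```

View pics/crop1.png

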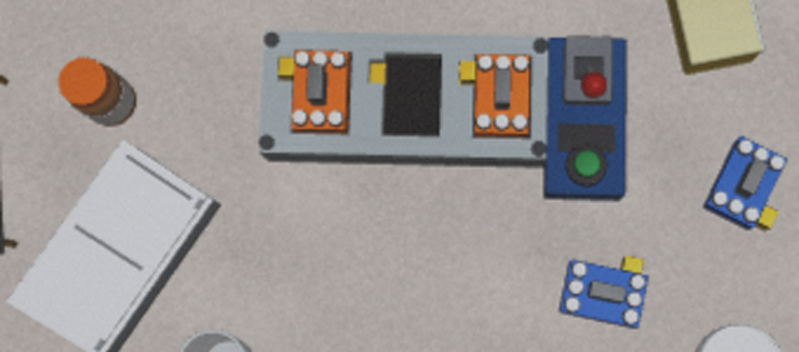

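```bash
cat >> h.py <<'E'
def caps(c,u0,v0,zc,R=26):
    # white cap centroids around a block -> world at height zc
    im=c["image"][v0-R:v0+R,u0-R:u0+R].astype(int)
    big=cv2.resize(im.astype(np.uint8),None,fx=4,fy=4,interpolation=cv2.INTER_CUBIC).astype(int)
    m=(big.min(-1)>150)
    n,l,s,ce=cv2.connectedComponentsWithStats(m.astype(np.uint8))
    return [(s[i,4],ray(c,u0-R+(ce[i][0]+.5)/4-.5,v0-R+(ce[i][1]+.5)/4-.5,zc)[:2]) for i in range(1,n) if s[i,4]>60]
E
python3 - <<'E'
from h import *
c=dict(np.load("top0.npz"));im=c["image"];W=pts(c)
for nm,(u,v,z) in dict(f0=(372,294,0),f1=(433,247,0),d0=(329,210,.045),d2=(251,209,.045)).items():
    cs=caps(c,u,v,z+.042); print(nm,[(a,p.round(4).tolist()) for a,p in cs])
    P=np.array([p for a,p in cs])
    if len(P)==6: print("  centre",P.mean(0).round(4))
# bolts
for (a,b) in [(271,40),(267,142),(540,46),(538,149)]:
    u,v=int(a/2.35+115),int(b/2.35+170);g=im[v-5:v+6,u-5:u+6].min(-1).astype(float)
    w=np.clip(100-g,0,None);yy,xx=np.mgrid[v-5:v+6,u-5:u+6]
    uu,vv=(xx*w).sum()/w.sum(),(yy*w).sum()/w.sum();print("bolt",uu,vv,ray(c,uu,vv,.068).round(4),g.min(),np.median(g))
hsv=cv2.cvtColor(im,cv2.COLOR_RGB2HSV);H,S,V=cv2.split(hsv)
# pocket1 black floor
R=cv2.resize(im[185:235,270:310],None,fx=4,fy=4,interpolation=cv2.INTER_CUBIC);m=(R.max(-1)<60).astype(np.uint8)
for q in blobs(None,None,m,500):
    yy,xx=np.nonzero(q);r_=cv2.minAreaRect(np.c_[xx,yy].astype(np.float32));
    for p in cv2.boxPoints(r_): print("p1 corner",p,[ray(c,270+(p[0]+.5)/4-.5,185+(p[1]+.5)/4-.5,z)[:2].round(4).tolist() for z in(.045,.065)])
red=(S>150)&((H<5)|(H>174))&(V>80);red[:, :340]=0;red[:,400:]=0
for q in blobs(0,0,red,15): yy,xx=np.nonzero(q);print("red",xx.mean(),yy.mean(),len(xx),np.nanmedian(W[q],0).round(4))
gr=(S>120)&(H>45)&(H<80);gr[:,:340]=0;gr[:300:,400:]=0
for q in blobs(0,0,gr,30): yy,xx=np.nonzero(q);print("green",xx.mean(),yy.mean(),len(xx),ray(c,xx.mean(),yy.mean(),.068).round(4),np.nanmedian(W[q],0).round(4))
# shelf
m=(im.min(-1)>150)&(W[...,2]>.025)&(W[...,2]<.12);m[:,:110]=0;m[:,215:]=0;m[:228]=0;m[325:]=0
q=max(blobs(0,0,m),key=lambda x:x.sum());q=cv2.erode(q.astype(np.uint8),np.ones((5,5)))>0
P=W[q];
for _ in range(3):
    A=np.c_[P[:,:2],np.ones(len(P))];k=np.linalg.lstsq(A,P[:,2],rcond=None)[0];e=P[:,2]-A@k;P=P[abs(e)<.008]
n=np.array([-k[0],-k[1],1]);n/=np.linalg.norm(n)
print("shelf n",n,"tilt",np.degrees(np.arccos(n[2])),"yaw up",np.degrees(np.arctan2(-n[1],-n[0])),k,len(P))
yy,xx=np.nonzero(cv2.dilate(q.astype(np.uint8),np.ones((5,5))));box=cv2.minAreaRect(np.c_[xx,yy].astype(np.float32))
C=np.array(c["extrinsics"])[:3,3]
for p in cv2.boxPoints(box):
    a=ray(c,p[0],p[1],0);t=(k[2]+k[0]*C[0]+k[1]*C[1]-C[2])/((a-C)[2]-k[0]*(a-C)[0]-k[1]*(a-C)[1]);print("shelf corner",p,(C+t*(a-C)).round(4))
E
```

```text
f0 [(np.int32(28119), [0.4113, -0.1694]), (np.int32(350), [0.4343, -0.1458]), (np.int32(347), [0.4205, -0.2062]), (np.int32(359), [0.4162, -0.1418]), (np.int32(351), [0.4026, -0.2022]), (np.int32(349), [0.3981, -0.1376]), (np.int32(361), [0.3846, -0.1982])]
f1 [(np.int32(27983), [0.5284, -0.3255]), (np.int32(330), [0.5621, -0.3254]), (np.int32(305), [0.5538, -0.3418]), (np.int32(327), [0.5446, -0.3579]), (np.int32(328), [0.5073, -0.2963]), (np.int32(340), [0.4988, -0.3126]), (np.int32(329), [0.4899, -0.3289])]
d0 [(np.int32(1493), [0.6755, -0.0717]), (np.int32(65), [0.6685, -0.0761]), (np.int32(121), [0.6676, -0.0894]), (np.int32(134), [0.6467, -0.111]), (np.int32(334), [0.6471, -0.05]), (np.int32(342), [0.6465, -0.0684]), (np.int32(338), [0.6459, -0.0868]), (np.int32(111), [0.5883, -0.0336]), (np.int32(341), [0.5853, -0.0473]), (np.int32(347), [0.5846, -0.0663]), (np.int32(361), [0.5839, -0.0846]), (np.int32(128), [0.5638, -0.0479]), (np.int32(204), [0.5623, -0.0739]), (np.int32(77), [0.5604, -0.0914])]
d2 [(np.int32(1507), [0.6348, 0.1825]), (np.int32(1112), [0.6805, 0.1171]), (np.
[... 795 characters left out ...]
6673, 0.0559], [0.6625, 0.0544]]
p1 corner [130.60168   34.077286] [[0.6647, -0.0028], [0.66, -0.0034]]
p1 corner [126.558   170.21461] [[0.5778, 0.0004], [0.5743, -0.0003]]
red 367.5394736842105 205.42105263157896 76 [ 0.6076 -0.1564  0.1558]
green 364.45348837209303 239.30232558139534 86 [ 0.5417 -0.1544  0.068 ] [ 0.5413 -0.154   0.0728]
shelf n [-0.19070584 -0.27832831  0.94136318] tilt 19.718240870080734 yaw up 55.58171966653935 [ 0.20258476  0.29566518 -0.12779979] 2319
shelf corner [117.36487 297.6892 ] [0.4069 0.4368 0.0838]
shelf corner [165.06757 230.90541] [0.5662 0.3285 0.084 ]
shelf corner [203. 258.] [0.5036 0.2434 0.0462]
shelf corner [155.2973 324.7838] [0.3423 0.3556 0.0467]
```

Emit:
play_rows([
  [[0.045,0.05,0.03,0,0,-0.1,1],[0.09,0.1,0.03,0,0,-0.1,1],[0.13,0.15,0.03,0,0,-0.1,1],[0.13,0.15,0.03,0,0,-0.1,1]],
])

```text
time_s: 0.5
tcp_pos: [0.3073, -0.4498, 0.2522]
ee_rot: [[-0.982, -0.188, -0.0], [-0.188, 0.982, 0.0], [-0.0, 0.0, -1.0]]
wrist_force: [0.1, 0.5, 0.1]
gripper_width: 0.724
```

Emit:
play_rows([
  [[0.035,0.035,0,0,0,-0.1,1],[0.07,0.07,0,0,0,-0.1,1],[0.1,0.1,0,0,0,-0.1,1],[0.13,0.15,0,0,0,-0.1,1],[0.13,0.15,0,0,0,-0.1,1]],
])

```text
time_s: 1.0
tcp_pos: [0.4385, -0.2979, 0.2519]
ee_rot: [[-0.996, -0.095, -0.0], [-0.095, 0.996, 0.001], [0.0, 0.001, -1.0]]
wrist_force: [-0.2, 0.0, -0.6]
gripper_width: 0.265
```

Emit:
play_rows([
  [[0.035,0.035,0,0,0,-0.12,1],[0.07,0.07,0,0,0,-0.12,1],[0.1,0.1,0,0,0,-0.12,1],[0.12,0.142,0,0,0,-0.125,1],[0.12,0.142,0,0,0,-0.125,1]],
])

```text
time_s: 1.5
tcp_pos: [0.5584, -0.1557, 0.2513]
ee_rot: [[-1.0, 0.03, -0.001], [0.03, 1.0, 0.001], [0.001, 0.001, -1.0]]
wrist_force: [-0.8, -0.5, -0.4]
gripper_width: 0.006
```

Emit:
play_rows([
  [[0,0,-0.05,0,0,0,1],[0,0,-0.1,0,0,0,1],[0,0,-0.123,0,0,0,1],[0,0,-0.123,0,0,0,1]],
])

```text
time_s: 1.9
tcp_pos: [0.553, -0.1598, 0.1251]
ee_rot: [[-0.999, 0.037, -0.01], [0.037, 0.999, 0.001], [0.01, 0.0, -1.0]]
wrist_force: [-0.3, -0.8, 0.8]
gripper_width: 0.006
```

Emit:
play_rows([
  [[0.02,0,0,0,0,0,1],[0.04,0,0,0,0,0,1],[0.06,0,0,0,0,0,1],[0.075,0,0,0,0,0,1],[0.09,0,0,0,0,0,1]],
])

```text
time_s: 2.4
tcp_pos: [0.6474, -0.1603, 0.1316]
ee_rot: [[-0.999, 0.036, 0.002], [0.036, 0.999, -0.001], [-0.002, -0.001, -1.0]]
wrist_force: [-1.5, 0.4, -0.4]
gripper_width: 0.004
```

Emit:
play_rows([
  [[0.003,0,0,0,0,0,1],[0.006,0,0,0,0,0,1],[0.009,0,0,0,0,0,1]],
])

```text
time_s: 2.7
tcp_pos: [0.6551, -0.1598, 0.1302]
ee_rot: [[-0.999, 0.036, 0.0], [0.036, 0.999, -0.0], [-0.0, -0.0, -1.0]]
wrist_force: [-0.2, -0.4, -0.6]
gripper_width: 0.007
```

Emit:
play_rows([
  [[0.004,0,0,0,0,0,1],[0.008,0,0,0,0,0,1],[0.008,0,0,0,0,0,1]],
])

```text
time_s: 3.0
tcp_pos: [0.6594, -0.1595, 0.1295]
ee_rot: [[-0.999, 0.035, -0.01], [0.035, 0.999, 0.0], [0.01, -0.0, -1.0]]
wrist_force: [-9.7, 0.7, 5.1]
gripper_width: 0.005
```

Run:
```python
from h import *
a=cap("scene");b=cap("top")
save(np.hstack([cv2.resize(a["image"][230:370,240:400],(400,350)),cv2.resize(b["image"][150:290,280:440],(400,350))]),"lev.png")
```

```text
(no output)
```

View pics/lev.png

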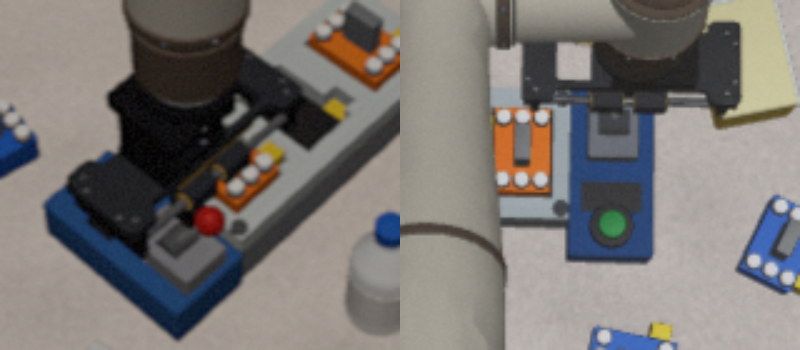

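Emit:
play_rows([
  [[-0.03,0,0,0,0,0,0.5],[-0.045,0,0.04,0,0,0,0.5],[-0.045,0.04,0.085,0,0,0,0.5],[-0.045,0.092,0.1,0,0,0,0.5],[-0.045,0.092,0.1,0,0,0,0.5]],
])

```text
time_s: 3.6
tcp_pos: [0.6203, -0.0643, 0.2337]
ee_rot: [[-0.999, 0.032, 0.008], [0.032, 0.999, 0.001], [-0.008, 0.001, -1.0]]
wrist_force: [1.0, -0.7, 0.7]
gripper_width: 0.374
```

Emit:
play_rows([
  [[0,0,0,0,0,0,0.5],[0,0,0,0,0,0,0.5]],
])

```text
time_s: 3.8
tcp_pos: [0.6183, -0.0674, 0.2289]
ee_rot: [[-0.999, 0.035, -0.001], [0.035, 0.999, -0.0], [0.001, -0.0, -1.0]]
wrist_force: [0.5, 0.3, 0.5]
gripper_width: 0.487
```

Run:
```python
from h import *
s=r.sense();print(s["tcp_pos"],s["ee_rot"],s["gripper_width"])
b=cap("scene");save(b["image"][160:400,160:480],"g1.png")
```

```text
[ 0.61830839 -0.06743175  0.22885007] [[-9.99395227e-01  3.47646767e-02 -7.72996782e-04]
 [ 3.47646874e-02  9.99395526e-01 -3.15300424e-07]
 [ 7.72518564e-04 -2.71881012e-05 -9.99999701e-01]] 0.4873907965591026
```

Emit:
play_rows([
  [[-0.003,0,-0.04,0,0,0,0.5],[-0.003,0,-0.08,0,0,0,0.5],[-0.003,0,-0.12,0,0,0,0.5],[-0.003,0,-0.136,0,0,0,0.5],[-0.003,0,-0.136,0,0,0,0.5]],
])

```text
time_s: 4.35
tcp_pos: [0.6127, -0.069, 0.0889]
ee_rot: [[-0.999, 0.037, -0.009], [0.037, 0.999, -0.001], [0.009, -0.001, -1.0]]
wrist_force: [-0.2, -0.1, 0.1]
gripper_width: 0.501
```

Emit:
play_rows([
  [[0,0,0,0,0,0,0.7],[0,0,0,0,0,0,1],[0,0,0,0,0,0,1],[0,0,0,0,0,0,1],[0,0,0,0,0,0,1]],
])

```text
time_s: 4.85
tcp_pos: [0.616, -0.0671, 0.0943]
ee_rot: [[-0.999, 0.035, 0.002], [0.035, 0.999, 0.001], [-0.002, 0.001, -1.0]]
wrist_force: [0.4, 0.6, 1.5]
gripper_width: 0.186
```

Emit:
play_rows([
  [[0,0,0.02,0,0,0,1],[0,0,0.05,0,0,0,1],[0,0,0.09,0,0,0,1],[0,0,0.137,0,0,0,1],[0,0,0.137,0,0,0,1]],
])

```text
time_s: 5.35
tcp_pos: [0.6192, -0.0677, 0.2384]
ee_rot: [[-0.999, 0.034, 0.015], [0.034, 0.999, -0.001], [-0.015, -0.0, -1.0]]
wrist_force: [0.4, -0.1, -2.4]
gripper_width: 0.183
```

Run:
```python
from h import *
s=r.sense();print(s["tcp_pos"],s["gripper_width"],s["wrist_force"])
b=cap("scene");save(b["image"][100:400,160:480],"g2.png")
```

```text
[ 0.61920334 -0.06768478  0.2384071 ] 0.18321567168327849 [ 0.44341358 -0.06322379 -2.36705447]
```

View pics/g2.png

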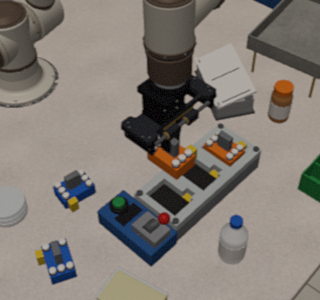

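Emit:
play_rows([
  [[-0.01,0.04,0,0,0,0.125,1],[-0.025,0.08,0,0,0,0.25,1],[-0.04,0.12,0,0,0,0.375,1],[-0.06,0.155,0,0,0,0.5,1],[-0.06,0.184,0,0,0,0.5,1]],
])

```text
time_s: 5.9
tcp_pos: [0.5519, 0.1178, 0.2286]
ee_rot: [[-0.893, -0.451, -0.005], [-0.451, 0.893, -0.001], [0.005, 0.002, -1.0]]
wrist_force: [1.0, 0.1, -2.0]
gripper_width: 0.183
```

Emit:
play_rows([
  [[-0.01,0.04,0,0,0,0.125,1],[-0.025,0.08,0,0,0,0.25,1],[-0.04,0.12,0,0,0,0.375,1],[-0.06,0.155,0,0,0,0.5,1],[-0.06,0.184,0,0,0,0.503,1]],
])

```text
time_s: 6.4
tcp_pos: [0.4922, 0.3016, 0.2285]
ee_rot: [[-0.564, -0.826, -0.004], [-0.826, 0.564, -0.002], [0.004, 0.002, -1.0]]
wrist_force: [1.0, -0.5, -1.4]
gripper_width: 0.178
```

Emit:
play_rows([
  [[0,0,0,0.0959,-0.0658,0,1],[0,0,0,0.1918,-0.1317,0,1],[0,0,0,0.2876,-0.1975,0,1],[0,0,0,0.2876,-0.1975,0,1],[0,0,0,0.2876,-0.1975,0,1]],
])

```text
time_s: 6.9
tcp_pos: [0.4947, 0.2996, 0.2293]
ee_rot: [[-0.534, -0.824, 0.191], [-0.775, 0.567, 0.279], [-0.338, 0.001, -0.941]]
wrist_force: [0.2, 0.6, -2.7]
gripper_width: 0.187
```

Run:
```python
from h import *
from scipy.spatial.transform import Rotation as Ro
s=r.sense();R=np.array(s["ee_rot"]);print(s["tcp_pos"],R.round(4).tolist(),s["gripper_width"],np.array(s["joints"]).round(1))
S=Ro.from_euler("ZY",[55.5,-20],degrees=True).as_matrix();T=S@np.diag([-1,1,-1]);print(S.round(4).tolist(),Ro.from_matrix(T@R.T).as_rotvec())
```

```text
[0.49474005 0.29964011 0.22925796] [[-0.534, -0.8236, 0.1911], [-0.7749, 0.5672, 0.2791], [-0.3382, 0.0009, -0.9411]] 0.1868553354059757 [ 45.3   9.  -17.6  -5.  -44.1 -76.8]
[[0.5322, -0.8241, -0.1937], [0.7744, 0.5664, -0.2819], [0.342, 0.0, 0.9397]] [ 0.00278057 -0.00305218  0.00097686]
```

Emit:
play_rows([
  [[-0.0015,0.001,-0.04,0,0,0,1],[-0.0015,0.001,-0.08,0,0,0,1],[-0.0015,0.001,-0.105,0,0,0,1],[-0.0015,0.001,-0.105,0,0,0,1],[-0.0015,0.001,-0.105,0,0,0,1]],
])

```text
time_s: 7.4
tcp_pos: [0.495, 0.3025, 0.1255]
ee_rot: [[-0.532, -0.824, 0.193], [-0.775, 0.566, 0.281], [-0.341, -0.0, -0.94]]
wrist_force: [0.4, 0.5, -2.4]
gripper_width: 0.178
```

Emit:
play_rows([
  [[0,0,-0.004,0,0,0,1],[0,0,-0.008,0,0,0,1],[0,0,-0.01,0,0,0,1],[0,0,-0.011,0,0,0,1],[0,0,-0.011,0,0,0,1]],
])

```text
time_s: 7.9
tcp_pos: [0.4941, 0.3016, 0.1146]
ee_rot: [[-0.533, -0.824, 0.194], [-0.774, 0.567, 0.282], [-0.342, 0.0, -0.94]]
wrist_force: [-0.5, -0.2, -2.1]
gripper_width: 0.179
```

Run:
```python
from h import *
s=r.sense();R=np.array(s["ee_rot"]);print(s["tcp_pos"],s["wrist_force"],s["gripper_width"])
b=cap("scene");save(cv2.resize(b["image"][120:260,300:480],None,fx=4,fy=4),"g3.png")
```

```text
[0.49405341 0.30159701 0.11464195] [-0.54659382 -0.16484296 -2.06456564] 0.17911327910984376
```

View pics/g3.png

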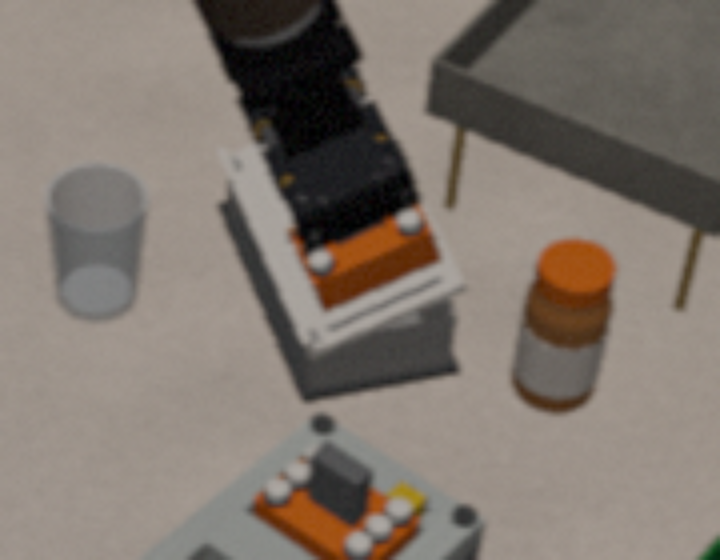

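Emit:
play_rows([
  [[0,0,-0.001,0,0,0,1],[0,0,-0.002,0,0,0,1],[0,0,-0.002,0,0,0,1]],
])

```text
time_s: 8.25
tcp_pos: [0.4943, 0.3018, 0.1131]
ee_rot: [[-0.533, -0.824, 0.194], [-0.774, 0.567, 0.282], [-0.343, 0.0, -0.939]]
wrist_force: [-1.7, 0.1, 1.2]
gripper_width: 0.182
```

Emit:
play_rows([
  [[0,0,-0.001,0,0,0,1],[0,0,-0.002,0,0,0,1],[0,0,-0.002,0,0,0,1]],
])

```text
time_s: 8.55
tcp_pos: [0.4945, 0.3022, 0.1129]
ee_rot: [[-0.532, -0.824, 0.195], [-0.774, 0.566, 0.284], [-0.345, -0.0, -0.939]]
wrist_force: [-6.2, -2.7, 12.5]
gripper_width: 0.181
```

Contact. Release to half-open, retract along the normal, then untilt and yaw back over to d2.

Emit:
play_rows([
  [[0,0,0.002,0,0,0,0.7],[0,0,0.002,0,0,0,0.5],[0,0,0.002,0,0,0,0.5],[0,0,0.002,0,0,0,0.5]],
])

```text
time_s: 8.95
tcp_pos: [0.4941, 0.3016, 0.1121]
ee_rot: [[-0.533, -0.824, 0.193], [-0.774, 0.567, 0.282], [-0.342, 0.0, -0.94]]
wrist_force: [0.3, -0.3, -0.4]
gripper_width: 0.448
```

Emit:
play_rows([
  [[-0.006,-0.008,0.028,0,0,0,0.5],[-0.012,-0.017,0.056,0,0,0,0.5],[-0.012,-0.017,0.1,0,0,0,0.5],[-0.012,-0.017,0.125,0,0,0,0.5]],
])

```text
time_s: 9.35
tcp_pos: [0.483, 0.285, 0.241]
ee_rot: [[-0.531, -0.824, 0.197], [-0.773, 0.567, 0.284], [-0.346, -0.002, -0.938]]
wrist_force: [0.8, 0.5, -0.4]
gripper_width: 0.497
```

```bash
cat >> h.py <<'E'
from scipy.spatial.transform import Rotation as Ro
def togo(p,yaw,tilt=0):
    s=r.sense();R=np.array(s["ee_rot"])
    T=Ro.from_euler("ZY",[yaw,tilt],degrees=True).as_matrix()@np.diag([-1,1,-1])
    rv=min((Ro.from_matrix(T@Ro.from_euler("z",a).as_matrix()@R.T).as_rotvec() for a in(0,np.pi)),key=np.linalg.norm)
    print("now",np.round(s["tcp_pos"],4),"w",round(s["gripper_width"],3),"F",np.round(s["wrist_force"],1),"shift",(np.array(p)-s["tcp_pos"]).round(4),"rot",rv.round(4),"j",np.round(s["joints"],0))
E
python3 - <<'E'
from h import *
togo((.6221,.1228,.22),-2)
E
```

```text
now [0.483 0.285 0.241] w 0.497 F [ 0.8  0.5 -0.4] shift [ 0.1391 -0.1622 -0.021 ] rot [-0.1642  0.3297 -0.9925] j [ 45.   6. -19.  -5. -45. -77.]
```

Emit:
play_rows([
  [[0.02,-0.02,0,-0.021,0.041,-0.124,0.5],[0.035,-0.04,0,-0.041,0.082,-0.248,0.5],[0.05,-0.06,0,-0.062,0.124,-0.372,0.5],[0.07,-0.08,0,-0.082,0.165,-0.496,0.5],[0.07,-0.08,0,-0.082,0.165,-0.496,0.5]],
])

```text
time_s: 9.85
tcp_pos: [0.5542, 0.2036, 0.2366]
ee_rot: [[-0.885, -0.446, 0.133], [-0.433, 0.894, 0.117], [-0.171, 0.046, -0.984]]
wrist_force: [-0.6, -0.1, 0.1]
gripper_width: 0.496
```

Emit:
play_rows([
  [[0.02,-0.02,0,-0.021,0.041,-0.124,0.5],[0.035,-0.04,0,-0.041,0.082,-0.248,0.5],[0.05,-0.06,0,-0.062,0.124,-0.372,0.5],[0.07,-0.08,0,-0.082,0.165,-0.496,0.5],[0.07,-0.08,0,-0.082,0.165,-0.496,0.5]],
])

```text
time_s: 10.35
tcp_pos: [0.6239, 0.1234, 0.2356]
ee_rot: [[-0.999, 0.038, -0.006], [0.038, 0.999, 0.001], [0.006, 0.001, -1.0]]
wrist_force: [-1.8, -0.6, -0.6]
gripper_width: 0.494
```

Run:
```python
from h import *
togo((.6221,.1228,.094),-2)
c=cap("top");W=pts(c);np.savez("t1.npz",**c);save(cv2.resize(c["image"][170:340,110:450],None,fx=2.3,fy=2.3),"t1.png")
```

```text
now [0.6239 0.1234 0.2356] w 0.494 F [-1.8 -0.6 -0.6] shift [-0.0018 -0.0006 -0.1416] rot [-0.0014 -0.0059  0.0035] j [  26.   23.    4.   -0.  -71. -118.]
```

View pics/t1.png

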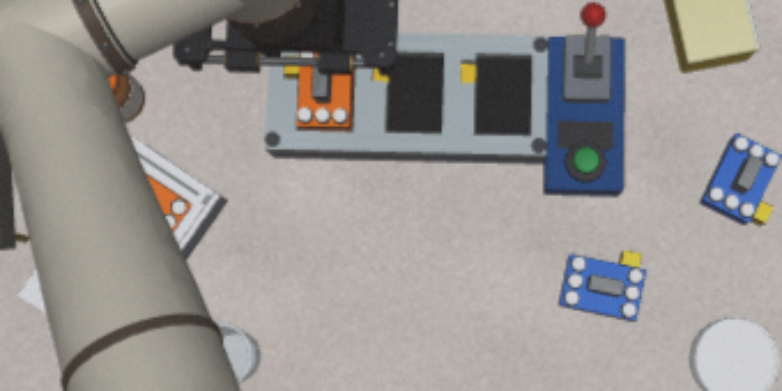

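Emit:
play_rows([
  [[-0.002,-0.0005,-0.04,0,0,0,0.5],[-0.002,-0.0005,-0.08,0,0,0,0.5],[-0.002,-0.0005,-0.12,0,0,0,0.5],[-0.002,-0.0005,-0.139,0,0,0,0.5],[-0.002,-0.0005,-0.139,0,0,0,0.5]],
])

```text
time_s: 10.9
tcp_pos: [0.6168, 0.124, 0.0949]
ee_rot: [[-0.999, 0.034, -0.011], [0.034, 0.999, 0.0], [0.011, -0.0, -1.0]]
wrist_force: [-0.1, -0.0, -0.3]
gripper_width: 0.499
```

Emit:
play_rows([
  [[0,0,0,0,0,0,0.7],[0,0,0,0,0,0,1],[0,0,0,0,0,0,1],[0,0,0,0,0,0,1],[0,0,0,0,0,0,1]],
])

```text
time_s: 11.4
tcp_pos: [0.6205, 0.1244, 0.0995]
ee_rot: [[-0.999, 0.035, -0.003], [0.035, 0.999, 0.003], [0.003, 0.003, -1.0]]
wrist_force: [-1.6, 1.2, 2.9]
gripper_width: 0.182
```

Emit:
play_rows([
  [[0,0,0.02,0,0,0,1],[0,0,0.05,0,0,0,1],[0,0,0.09,0,0,0,1],[0,0,0.137,0,0,0,1],[0,0,0.137,0,0,0,1]],
])

```text
time_s: 11.9
tcp_pos: [0.6236, 0.1248, 0.2435]
ee_rot: [[-0.999, 0.034, 0.01], [0.035, 0.999, 0.006], [-0.01, 0.007, -1.0]]
wrist_force: [0.2, 0.2, -1.6]
gripper_width: 0.18
```

Run:
```python
from h import *
togo((.4204,.3503,.23),55.5,0)
```

```text
now [0.6236 0.1248 0.2435] w 0.18 F [ 0.2  0.2 -1.6] shift [-0.2032  0.2255 -0.0135] rot [-0.0107  0.0061  1.0032] j [  26.   22.    4.   -0.  -71. -118.]
```

Emit:
play_rows([
  [[-0.025,0.03,0,0,0,0.125,1],[-0.05,0.06,0,0,0,0.25,1],[-0.075,0.085,0,0,0,0.375,1],[-0.1,0.11,0,0,0,0.5,1],[-0.1,0.11,0,0,0,0.5,1]],
])

```text
time_s: 12.4
tcp_pos: [0.5171, 0.2361, 0.2348]
ee_rot: [[-0.892, -0.453, -0.007], [-0.453, 0.892, 0.0], [0.006, 0.003, -1.0]]
wrist_force: [0.6, -0.1, -2.7]
gripper_width: 0.177
```

Emit:
play_rows([
  [[-0.025,0.03,0,0,0,0.125,1],[-0.05,0.06,0,0,0,0.25,1],[-0.075,0.085,0,0,0,0.375,1],[-0.103,0.113,0,0,0,0.503,1],[-0.103,0.113,0,0,0,0.503,1]],
])

```text
time_s: 12.9
tcp_pos: [0.4146, 0.3492, 0.2348]
ee_rot: [[-0.563, -0.826, -0.006], [-0.826, 0.563, -0.002], [0.005, 0.003, -1.0]]
wrist_force: [-0.4, -0.1, -2.6]
gripper_width: 0.182
```

Emit:
play_rows([
  [[0,0,0,0.0959,-0.0658,0,1],[0,0,0,0.1918,-0.1317,0,1],[0,0,0,0.2876,-0.1975,0,1],[0,0,0,0.2876,-0.1975,0,1],[0,0,0,0.2876,-0.1975,0,1]],
])

```text
time_s: 13.4
tcp_pos: [0.4173, 0.3462, 0.2354]
ee_rot: [[-0.535, -0.823, 0.189], [-0.775, 0.568, 0.278], [-0.336, 0.002, -0.942]]
wrist_force: [0.3, 0.5, -1.5]
gripper_width: 0.182
```

Run:
```python
from h import *
togo((.4196,.3488,.1184),55.5,-20)
```

```text
now [0.4173 0.3462 0.2354] w 0.182 F [ 0.3  0.5 -1.5] shift [ 0.0023  0.0026 -0.117 ] rot [ 0.0042 -0.0056  0.0015] j [ 57.   4. -24.   1. -42. -92.]
```

Emit:
play_rows([
  [[0.002,0.002,-0.04,0,0,0,1],[0.002,0.002,-0.08,0,0,0,1],[0.002,0.002,-0.108,0,0,0,1],[0.002,0.002,-0.108,0,0,0,1],[0.002,0.002,-0.108,0,0,0,1]],
])

```text
time_s: 13.9
tcp_pos: [0.4204, 0.3505, 0.1279]
ee_rot: [[-0.534, -0.824, 0.19], [-0.776, 0.566, 0.279], [-0.338, 0.002, -0.941]]
wrist_force: [0.3, 1.2, -2.0]
gripper_width: 0.175
```

Emit:
play_rows([
  [[0,0,-0.002,0,0,0,1],[0,0,-0.004,0,0,0,1],[0,0,-0.006,0,0,0,1],[0,0,-0.006,0,0,0,1]],
])

```text
time_s: 14.3
tcp_pos: [0.4191, 0.3492, 0.1219]
ee_rot: [[-0.534, -0.824, 0.19], [-0.775, 0.567, 0.28], [-0.338, 0.003, -0.941]]
wrist_force: [-0.0, -0.7, -2.4]
gripper_width: 0.184
```

Emit:
play_rows([
  [[0,0,-0.001,0,0,0,1],[0,0,-0.002,0,0,0,1],[0,0,-0.002,0,0,0,1]],
])

```text
time_s: 14.6
tcp_pos: [0.419, 0.349, 0.1193]
ee_rot: [[-0.534, -0.824, 0.189], [-0.775, 0.567, 0.279], [-0.337, 0.003, -0.941]]
wrist_force: [-0.0, 0.2, -1.5]
gripper_width: 0.183
```

Emit:
play_rows([
  [[0,0,-0.001,0,0,0,1],[0,0,-0.002,0,0,0,1],[0,0,-0.002,0,0,0,1]],
])

```text
time_s: 14.9
tcp_pos: [0.419, 0.3491, 0.1175]
ee_rot: [[-0.534, -0.824, 0.189], [-0.775, 0.566, 0.28], [-0.338, 0.003, -0.941]]
wrist_force: [-0.6, -0.8, -1.1]
gripper_width: 0.18
```

Emit:
play_rows([
  [[0,0,-0.001,0,0,0,1],[0,0,-0.001,0,0,0,1]],
])

```text
time_s: 15.1
tcp_pos: [0.4189, 0.349, 0.1173]
ee_rot: [[-0.534, -0.824, 0.19], [-0.775, 0.566, 0.28], [-0.338, 0.003, -0.941]]
wrist_force: [-3.9, -3.2, 5.6]
gripper_width: 0.179
```

Emit:
play_rows([
  [[0,0,0.001,0,0,0,0.7],[0,0,0.001,0,0,0,0.5],[0,0,0.001,0,0,0,0.5],[0,0,0.001,0,0,0,0.5]],
])

```text
time_s: 15.5
tcp_pos: [0.4192, 0.3493, 0.1175]
ee_rot: [[-0.534, -0.824, 0.19], [-0.775, 0.567, 0.28], [-0.338, 0.003, -0.941]]
wrist_force: [0.0, 0.2, 0.2]
gripper_width: 0.444
```

Emit:
play_rows([
  [[-0.006,-0.008,0.028,0,0,0,0.5],[-0.012,-0.017,0.056,0,0,0,0.5],[-0.012,-0.017,0.1,0,0,0,0.5],[-0.012,-0.017,0.13,0,0,0,0.5]],
])

```text
time_s: 15.9
tcp_pos: [0.4075, 0.3324, 0.2505]
ee_rot: [[-0.533, -0.824, 0.192], [-0.774, 0.566, 0.282], [-0.341, 0.002, -0.94]]
wrist_force: [1.1, 0.6, -0.5]
gripper_width: 0.495
```

Emit:
play_rows([
  [[0,-0.04,0,-0.021,0.041,-0.124,0.5],[0,-0.08,0,-0.041,0.082,-0.248,0.5],[0,-0.12,0,-0.062,0.124,-0.372,0.5],[0,-0.16,0,-0.082,0.165,-0.496,0.5],[0,-0.2,0,-0.082,0.165,-0.496,0.5]],
])

```text
time_s: 16.4
tcp_pos: [0.4075, 0.1314, 0.2477]
ee_rot: [[-0.885, -0.449, 0.128], [-0.435, 0.892, 0.118], [-0.167, 0.049, -0.985]]
wrist_force: [1.6, 0.7, 0.7]
gripper_width: 0.499
```

Emit:
play_rows([
  [[0,-0.04,0,-0.021,0.041,-0.124,0.5],[0,-0.08,0,-0.041,0.082,-0.248,0.5],[0,-0.12,0,-0.062,0.124,-0.372,0.5],[0,-0.16,0,-0.082,0.165,-0.496,0.5],[0,-0.16,0,-0.082,0.165,-0.496,0.5]],
])

```text
time_s: 16.9
tcp_pos: [0.4074, -0.0308, 0.2471]
ee_rot: [[-0.999, 0.043, -0.01], [0.043, 0.999, 0.004], [0.01, 0.003, -1.0]]
wrist_force: [0.0, 0.4, -0.4]
gripper_width: 0.501
```

Run:
```python
from h import *
togo((.4094,-.172,.2),77.3)
c=cap("top");np.savez("t2.npz",**c);save(cv2.resize(c["image"][170:340,110:450],None,fx=2.3,fy=2.3),"t2.png")
for (u,v) in((372,294),(433,247)): 
    P=np.array([p for a,p in caps(c,u,v,.042) if 250<a<450]);print(P.round(4).tolist(),P.mean(0))
```

```text
now [ 0.4074 -0.0308  0.2471] w 0.501 F [ 0.   0.4 -0.4] shift [ 0.002  -0.1412 -0.0471] rot [ 0.004  -0.0111  1.3919] j [  18.   -1.  -24.   -0.  -67. -111.]
[[0.4205, -0.2062], [0.4026, -0.2021], [0.3845, -0.1982]] [ 0.40252304 -0.20220522]
[[0.5621, -0.3254], [0.5447, -0.3579], [0.5073, -0.2962], [0.4987, -0.3127], [0.49, -0.3288]] [ 0.52055464 -0.32420209]
```

View pics/t2.png

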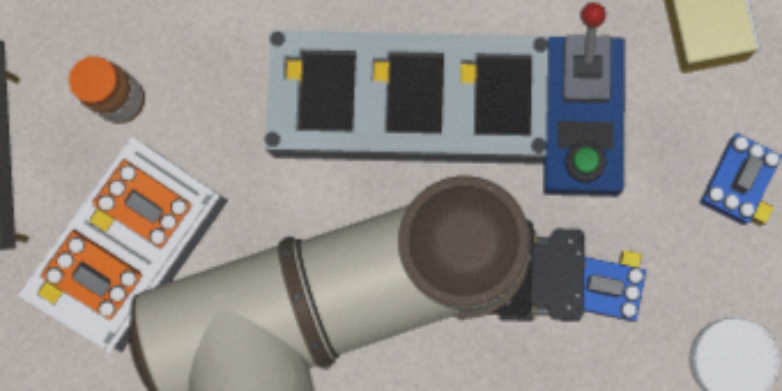

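Emit:
play_rows([
  [[0,-0.03,0,0,0,0.14,0.5],[0,-0.06,0,0,0,0.28,0.5],[0,-0.09,-0.01,0,0,0.42,0.5],[0,-0.12,-0.03,0,0,0.56,0.5],[0.002,-0.141,-0.047,0,0,0.7,0.5]],
])

```text
time_s: 17.45
tcp_pos: [0.4091, -0.1693, 0.1999]
ee_rot: [[-0.783, -0.622, -0.009], [-0.622, 0.783, -0.002], [0.008, 0.004, -1.0]]
wrist_force: [-0.3, 1.0, 0.2]
gripper_width: 0.496
```

Emit:
play_rows([
  [[0,0,0,0,0,0.14,0.5],[0,0,0,0,0,0.28,0.5],[0,0,0,0,0,0.42,0.5],[0,0,0,0,0,0.56,0.5],[0,0,0,0,0,0.692,0.5]],
])

```text
time_s: 17.95
tcp_pos: [0.4094, -0.1679, 0.2004]
ee_rot: [[-0.205, -0.979, -0.006], [-0.979, 0.205, -0.008], [0.009, 0.004, -1.0]]
wrist_force: [0.1, 1.0, 0.8]
gripper_width: 0.499
```

Emit:
play_rows([
  [[0,0,0,0,0,0,0.5],[0,0,0,0,0,0,0.5]],
])

```text
time_s: 18.15
tcp_pos: [0.4092, -0.1682, 0.2004]
ee_rot: [[-0.214, -0.977, -0.006], [-0.977, 0.214, -0.008], [0.009, 0.004, -1.0]]
wrist_force: [-0.2, 1.3, -0.3]
gripper_width: 0.5
```

Run:
```python
from h import *
togo((.4094,-.172,.05),77.3)
```

```text
now [ 0.4092 -0.1682  0.2004] w 0.5 F [-0.2  1.3 -0.3] shift [ 0.0002 -0.0038 -0.1504] rot [ 0.0077 -0.006  -0.006 ] j [ -1.   5. -26.   1. -59. -12.]
```

Emit:
play_rows([
  [[0,-0.0038,-0.04,0.0077,-0.006,-0.006,0.5],[0,-0.0038,-0.08,0.0077,-0.006,-0.006,0.5],[0,-0.0038,-0.12,0.0077,-0.006,-0.006,0.5],[0,-0.0038,-0.15,0.0077,-0.006,-0.006,0.5],[0,-0.0038,-0.15,0.0077,-0.006,-0.006,0.5]],
])

```text
time_s: 18.65
tcp_pos: [0.4059, -0.1722, 0.0472]
ee_rot: [[-0.221, -0.975, -0.01], [-0.975, 0.221, 0.001], [0.001, 0.01, -1.0]]
wrist_force: [0.2, -0.3, 0.9]
gripper_width: 0.502
```

Emit:
play_rows([
  [[0,0,0,0,0,0,0.6],[0,0,0,0,0,0,0.8],[0,0,0,0,0,0,1],[0,0,0,0,0,0,1],[0,0,0,0,0,0,1]],
])

```text
time_s: 19.15
tcp_pos: [0.4106, -0.1728, 0.0516]
ee_rot: [[-0.218, -0.976, 0.004], [-0.976, 0.218, -0.001], [-0.0, -0.004, -1.0]]
wrist_force: [2.1, -0.7, 2.0]
gripper_width: 0.179
```

Run:
```python
from h import *
togo((.4094,-.172,.05),77.3)
```

```text
now [ 0.4106 -0.1728  0.0516] w 0.179 F [ 2.1 -0.7  2. ] shift [-0.0012  0.0008 -0.0016] rot [ 0.0006  0.0039 -0.0016] j [ -2.  17. -37.   0. -36. -11.]
```

Emit:
play_rows([
  [[0,0,0.02,0,0,0,1],[0,0,0.06,0,0,0,1],[0,0,0.1,0,0,0,1],[0,0,0.14,0,0,0,1],[0,0,0.17,0,0,0,1]],
])

```text
time_s: 19.65
tcp_pos: [0.4086, -0.1726, 0.2226]
ee_rot: [[-0.219, -0.976, 0.001], [-0.976, 0.219, 0.0], [-0.0, -0.001, -1.0]]
wrist_force: [0.6, 0.1, -3.8]
gripper_width: 0.182
```

Run:
```python
from h import *
togo((.6188,.0278,.22),178)
```

```text
now [ 0.4086 -0.1726  0.2226] w 0.182 F [ 0.6  0.1 -3.8] shift [ 0.2102  0.2004 -0.0026] rot [ 8.000e-04  1.300e-03 -1.385e+00] j [ -2.   4. -24.  -0. -62. -11.]
```

Emit:
play_rows([
  [[0.015,0.015,0,0,0,0.12,1],[0.03,0.03,0,0,0,0.24,1],[0.045,0.045,0,0,0,0.36,1],[0.06,0.06,0,0,0,0.48,1],[0.07,0.067,0,0,0,0.59,1]],
])

```text
time_s: 20.15
tcp_pos: [0.4788, -0.1045, 0.2196]
ee_rot: [[0.366, -0.931, -0.002], [-0.931, -0.366, 0.001], [-0.001, 0.002, -1.0]]
wrist_force: [-0.5, -0.5, -2.9]
gripper_width: 0.18
```

Emit:
play_rows([
  [[0.015,0.015,0,0,0,0.12,1],[0.03,0.03,0,0,0,0.24,1],[0.045,0.045,0,0,0,0.36,1],[0.06,0.06,0,0,0,0.48,1],[0.07,0.067,0,0,0,0.59,1]],
])

```text
time_s: 20.65
tcp_pos: [0.5489, -0.0375, 0.2193]
ee_rot: [[0.822, -0.57, -0.002], [-0.57, -0.822, 0.0], [-0.002, 0.001, -1.0]]
wrist_force: [-0.0, 0.0, -3.3]
gripper_width: 0.182
```

Emit:
play_rows([
  [[0.015,0.015,0,0,0,0.12,1],[0.03,0.03,0,0,0,0.24,1],[0.045,0.045,0,0,0,0.36,1],[0.06,0.06,0,0,0,0.48,1],[0.07,0.067,0,0,0,0.577,1]],
])

```text
time_s: 21.15
tcp_pos: [0.6188, 0.0295, 0.2189]
ee_rot: [[1.0, -0.029, -0.003], [-0.029, -1.0, 0.0], [-0.003, 0.0, -1.0]]
wrist_force: [0.3, -0.0, -2.8]
gripper_width: 0.183
```

Emit:
play_rows([
  [[0,0,0,0,0,0,1],[0,0,0,0,0,0,1]],
])

```text
time_s: 21.35
tcp_pos: [0.6179, 0.0281, 0.2192]
ee_rot: [[0.999, -0.036, -0.003], [-0.036, -0.999, -0.001], [-0.003, 0.001, -1.0]]
wrist_force: [-1.2, -1.0, -3.8]
gripper_width: 0.182
```

Run:
```python
from h import *
togo((.6188,.0278,.22),178)
b=cap("scene");c=cap("top");save(np.hstack([cv2.resize(b["image"][210:330,290:430],(400,343)),cv2.resize(c["image"][160:280,220:360],(400,343))]),"p1.png")
np.savez("s3.npz",**b)
```

```text
now [0.6179 0.0281 0.2192] w 0.182 F [-1.2 -1.  -3.8] shift [ 0.0009 -0.0003  0.0008] rot [ 0.0005 -0.003   0.0014] j [ 18.  22.  -1.  -0. -68.  70.]
```

View pics/p1.png

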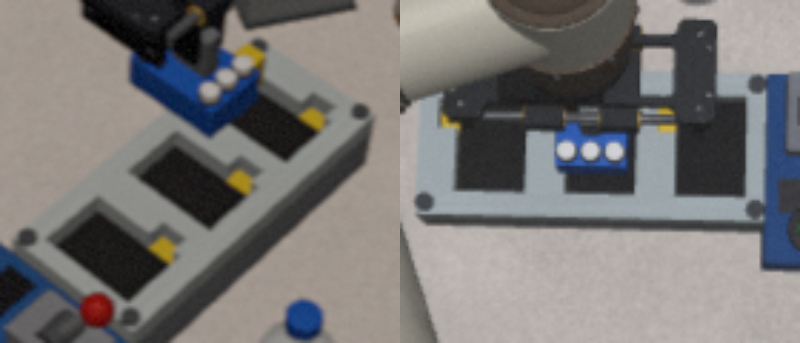

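Run:
```python
from h import *
c=cap("top");s=r.sense();p=np.array(s["tcp_pos"])
u,v=220+int(190/400*140),160+int(150/343*120)
cs=[q for a,q in caps(c,u,v,p[2]-.050+.042,22) if 250<a<700];print([(q-p[:2]).round(4).tolist() for q in cs])
Rm=Ro.from_euler("z",-2,degrees=True).as_matrix()[:2,:2]
print([(Rm@np.array([-.031,y])).round(4).tolist() for y in(.0184,0,-.0184)],p)
```

```text
[[-0.035, 0.0184], [-0.0359, -0.0001], [-0.0364, -0.0186]]
[[-0.0303, 0.0195], [-0.031, 0.0011], [-0.0316, -0.0173]] [0.61822061 0.02771462 0.22029795]
```

Run:
```python
from h import *
c=dict(np.load("s3.npz"));s=r.sense();p=np.array([.6179,.0281,.2192])
# scene crop px of caps: crop (210,92),(227,78),(243,65) of 400x343 from 140x120 at (290,210)
u,v=290+int(227*.35),210+int(78*.35)
print([(a,(q-p[:2]).round(4).tolist()) for a,q in caps(c,u,v,p[2]-.05+.042,14)])
K=c["intrinsics"]
T=np.array(c["extrinsics"])
def proj(P,c):
    T=np.array(c["extrinsics"]);K=c["intrinsics"];q=T[:3,:3].T@(P-T[:3,3]);return np.array([K[0,2]+K[0,0]*q[0]/-q[2],K[1,2]-K[1,1]*q[1]/-q[2]])
# consistency of both cameras on static caps on f1 (bench) and done caps
a=dict(np.load("scene0.npz"));t=dict(np.load("top0.npz"))
for n,P,z in(("f0",(.4094,-.172),.042),("d0",(.6156,-.0672),.087),("d2",(.6221,.1228),.087)):
    u,v=proj(np.array([*P,z]),a).astype(int)
    print(n,[(k,q.round(4).tolist()) for k,q in caps(a,u,v,z,24) if 100<k<600])
```

```text
[(np.int32(255), [0.0302, 0.0161]), (np.int32(273), [0.0294, -0.0026]), (np.int32(285), [0.0285, -0.021])]
f0 [(np.int32(102), [0.4003, -0.1353]), (np.int32(150), [0.4185, -0.1409]), (np.int32(146), [0.4367, -0.145]), (np.int32(150), [0.3869, -0.1975]), (np.int32(159), [0.4051, -0.2017]), (np.int32(164), [0.4233, -0.2059])]
d0 [(np.int32(157), [0.5864, -0.0657]), (np.int32(207), [0.5861, -0.084]), (np.int32(199), [0.6494, -0.0489]), (np.int32(188), [0.6489, -0.0674]), (np.int32(201), [0.6484, -0.0859])]
d2 [(np.int32(134), [0.5932, 0.1249]), (np.int32(149), [0.5927, 0.1065]), (np.int32(159), [0.6561, 0.1413]), (np.int32(162), [0.6551, 0.1231]), (np.int32(165), [0.6545, 0.1044])]
```

Emit:
play_rows([
  [[0.005,0.0015,-0.04,0,0,0,1],[0.005,0.0015,-0.07,0,0,0,1],[0.005,0.0015,-0.09,0,0,0,1],[0.005,0.0015,-0.09,0,0,0,1],[0.005,0.0015,-0.09,0,0,0,1]],
])

```text
time_s: 22.0
tcp_pos: [0.6243, 0.0294, 0.1312]
ee_rot: [[0.999, -0.035, 0.001], [-0.035, -0.999, -0.001], [0.001, 0.001, -1.0]]
wrist_force: [1.2, 0.7, -2.5]
gripper_width: 0.186
```

```bash
cat >> h.py <<'E'
def proj(P,c):
    T=np.array(c["extrinsics"]);K=c["intrinsics"];q=T[:3,:3].T@(np.array(P)-T[:3,3]);return np.array([K[0,2]+K[0,0]*q[0]/-q[2],K[1,2]-K[1,1]*q[1]/-q[2]])
def held(off=.05):
    # held block centre relative to pockets (in each camera), near row from top, far row from scene
    p=np.array(r.sense()["tcp_pos"]);print(p.round(4))
    for n,sx in(("top",-.031),("scene",.031)):
        c=cap(n);z=p[2]-off+.042;u,v=np.round(proj([p[0]+sx,p[1],z],c)).astype(int)
        L=[(int(k),q.round(4).tolist()) for k,q in caps(c,u,v,z,13) if 120<k<700];print(n,L)
E
python3 - <<'E'
from h import *
held()
E
```

```text
[0.6243 0.0294 0.1312]
top [(263, [0.5795, 0.0591]), (390, [0.5892, 0.0475]), (405, [0.5886, 0.029]), (415, [0.5878, 0.0106])]
scene [(227, [0.6548, 0.0464]), (239, [0.6537, 0.0282]), (252, [0.6532, 0.0096])]
```

Emit:
play_rows([
  [[-0.001,0,-0.006,0,0,0,1],[-0.001,0,-0.01,0,0,0,1],[-0.001,0,-0.014,0,0,0,1],[-0.001,0,-0.018,0,0,0,1],[-0.001,0,-0.02,0,0,0,1]],
])

```text
time_s: 22.6
tcp_pos: [0.6227, 0.0298, 0.1097]
ee_rot: [[0.999, -0.034, -0.001], [-0.034, -0.999, -0.0], [-0.001, 0.0, -1.0]]
wrist_force: [0.1, -0.1, -3.5]
gripper_width: 0.182
```

Emit:
play_rows([
  [[0,0,-0.003,0,0,0,1],[0,0,-0.006,0,0,0,1],[0,0,-0.009,0,0,0,1],[0,0,-0.011,0,0,0,1],[0,0,-0.012,0,0,0,1]],
])

```text
time_s: 23.1
tcp_pos: [0.6229, 0.0298, 0.0981]
ee_rot: [[0.999, -0.034, -0.0], [-0.034, -0.999, -0.0], [-0.0, 0.0, -1.0]]
wrist_force: [-1.1, -0.2, -2.7]
gripper_width: 0.182
```

Emit:
play_rows([
  [[0,0,-0.001,0,0,0,1],[0,0,-0.002,0,0,0,1],[0,0,-0.003,0,0,0,1],[0,0,-0.003,0,0,0,1]],
])

```text
time_s: 23.5
tcp_pos: [0.6233, 0.0299, 0.0965]
ee_rot: [[0.999, -0.034, 0.001], [-0.034, -0.999, -0.0], [0.001, 0.0, -1.0]]
wrist_force: [-1.2, 1.3, 3.5]
gripper_width: 0.179
```

Emit:
play_rows([
  [[0,0,0,0,0,0,0.8],[0,0,0,0,0,0,0.6],[0,0,0,0,0,0,0.5],[0,0,0,0,0,0,0.5]],
])

```text
time_s: 23.9
tcp_pos: [0.6232, 0.0297, 0.0953]
ee_rot: [[0.999, -0.034, 0.0], [-0.034, -0.999, -0.0], [0.0, 0.0, -1.0]]
wrist_force: [0.6, 0.3, -1.5]
gripper_width: 0.387
```

Emit:
play_rows([
  [[0,0,0.03,0,0,0,0.5],[0,0,0.07,0,0,0,0.5],[0,0,0.11,0,0,0,0.5],[0,0,0.13,0,0,0,0.5]],
])

```text
time_s: 24.3
tcp_pos: [0.6247, 0.0298, 0.2298]
ee_rot: [[0.999, -0.034, 0.007], [-0.034, -0.999, 0.0], [0.007, -0.001, -1.0]]
wrist_force: [-0.1, 0.8, 1.0]
gripper_width: 0.5
```

Run:
```python
from h import *
c=cap("top")
P=np.array([p for a,p in caps(c,433,247,.042) if 250<a<450]);print(P.round(4).tolist(),P.mean(0))
togo((.5261,-.3272,.2),152)
```

```text
[[0.5447, -0.3579], [0.5073, -0.2961], [0.4987, -0.3126], [0.49, -0.3289]] [ 0.51018136 -0.3238823 ]
now [0.6259 0.0299 0.2324] w 0.501 F [ 0.7 -0.2  2.9] shift [-0.0998 -0.3571 -0.0324] rot [ 0.0017  0.0115 -0.4552] j [ 18.  21.   1.   0. -69.  70.]
```

Emit:
play_rows([
  [[-0.013,-0.045,0,0,0,-0.06,0.5],[-0.026,-0.09,0,0,0,-0.12,0.5],[-0.039,-0.135,0,0,0,-0.18,0.5],[-0.05,-0.178,0,0,0.006,-0.228,0.5],[-0.05,-0.178,0,0,0.006,-0.228,0.5]],
])

```text
time_s: 24.85
tcp_pos: [0.5713, -0.1524, 0.225]
ee_rot: [[0.964, -0.266, -0.007], [-0.266, -0.964, -0.0], [-0.007, 0.002, -1.0]]
wrist_force: [1.0, 0.4, -0.1]
gripper_width: 0.501
```

Emit:
play_rows([
  [[-0.013,-0.045,0,0,0,-0.06,0.5],[-0.026,-0.09,0,0,0,-0.12,0.5],[-0.039,-0.135,0,0,0,-0.18,0.5],[-0.05,-0.178,-0.03,0,0.005,-0.228,0.5],[-0.05,-0.178,-0.03,0,0.005,-0.228,0.5]],
])

```text
time_s: 25.35
tcp_pos: [0.5199, -0.3286, 0.1911]
ee_rot: [[0.879, -0.476, -0.017], [-0.476, -0.879, 0.005], [-0.018, 0.003, -1.0]]
wrist_force: [0.5, 0.7, -0.6]
gripper_width: 0.502
```

Emit:
play_rows([
  [[0,0,0,0,0,0,0.5],[0,0,0,0,0,0,0.5]],
])

```text
time_s: 25.55
tcp_pos: [0.5238, -0.3256, 0.1958]
ee_rot: [[0.883, -0.47, -0.01], [-0.47, -0.883, 0.002], [-0.009, 0.003, -1.0]]
wrist_force: [0.2, 0.8, -0.2]
gripper_width: 0.498
```

Run:
```python
from h import *
togo((.5261,-.3272,.05),152)
c=cap("scene");u,v=proj([.526,-.327,.042],c).astype(int)
print([(int(k),q.round(4).tolist()) for k,q in caps(c,u,v,.042,24) if 100<k<600])
```

```text
now [ 0.5238 -0.3256  0.1958] w 0.498 F [ 0.2  0.8 -0.2] shift [ 0.0023 -0.0016 -0.1458] rot [-0.0018 -0.0097  0.0002] j [-17.  23.  -3.   0. -65.  79.]
[(411, [0.509, -0.2953]), (441, [0.4913, -0.3277]), (382, [0.5647, -0.3245]), (384, [0.5561, -0.3408]), (402, [0.5474, -0.357])]
```

Emit:
play_rows([
  [[0.003,-0.0015,-0.04,-0.002,-0.01,0,0.5],[0.003,-0.0015,-0.08,-0.002,-0.01,0,0.5],[0.003,-0.0015,-0.12,-0.002,-0.01,0,0.5],[0.003,-0.0015,-0.145,-0.002,-0.01,0,0.5],[0.003,-0.0015,-0.145,-0.002,-0.01,0,0.5]],
])

```text
time_s: 26.1
tcp_pos: [0.5245, -0.3254, 0.0472]
ee_rot: [[0.883, -0.469, -0.007], [-0.469, -0.883, 0.003], [-0.008, 0.001, -1.0]]
wrist_force: [0.5, 0.9, -0.5]
gripper_width: 0.499
```

Emit:
play_rows([
  [[0,0,0,0,0,0,0.6],[0,0,0,0,0,0,0.8],[0,0,0,0,0,0,1],[0,0,0,0,0,0,1],[0,0,0,0,0,0,1]],
])

```text
time_s: 26.6
tcp_pos: [0.527, -0.3278, 0.0518]
ee_rot: [[0.882, -0.471, 0.002], [-0.471, -0.882, -0.0], [0.002, -0.001, -1.0]]
wrist_force: [0.4, 2.6, 3.5]
gripper_width: 0.177
```

Run:
```python
from h import *
togo((.5261,-.3272,.05),152)
```

```text
now [ 0.527  -0.3278  0.0518] w 0.177 F [0.4 2.6 3.5] shift [-0.0009  0.0006 -0.0018] rot [0.0005 0.0022 0.0013] j [-17.  31. -12.  -0. -47.  79.]
```

Emit:
play_rows([
  [[0,0,0.02,0,0,0,1],[0,0,0.06,0,0,0,1],[0,0,0.1,0,0,0,1],[0,0,0.14,0,0,0,1],[0,0,0.17,0,0,0,1]],
])

```text
time_s: 27.1
tcp_pos: [0.526, -0.3279, 0.2229]
ee_rot: [[0.882, -0.471, 0.001], [-0.471, -0.882, -0.0], [0.001, -0.0, -1.0]]
wrist_force: [1.0, -0.6, -1.9]
gripper_width: 0.176
```

Run:
```python
from h import *
togo((.626,.124,.22),-2)
```

```text
now [ 0.526  -0.3279  0.2229] w 0.176 F [ 1.  -0.6 -1.9] shift [ 0.1     0.4519 -0.0029] rot [1.000e-04 1.400e-03 4.556e-01] j [-17.  21.  -0.   0. -68.  79.]
```

Emit:
play_rows([
  [[0.0,0.022,0,0,0,-0.134,1],[0.0,0.044,0,0,0,-0.268,1],[0.0,0.066,0,0,0,-0.402,1],[0,0.09,0,0,0,-0.537,1],[0.0,0.113,0,0,0,-0.671,1]],
])

```text
time_s: 27.6
tcp_pos: [0.5251, -0.2137, 0.2197]
ee_rot: [[0.392, -0.92, -0.002], [-0.92, -0.392, 0.001], [-0.002, 0.001, -1.0]]
wrist_force: [-0.2, 0.3, -1.8]
gripper_width: 0.183
```

Emit:
play_rows([
  [[0.0,0.022,0,0,0,-0.134,1],[0.0,0.044,0,0,0,-0.268,1],[0.0,0.066,0,0,0,-0.402,1],[0,0.09,0,0,0,-0.537,1],[0.0,0.113,0,0,0,-0.671,1]],
])

```text
time_s: 28.1
tcp_pos: [0.5251, -0.1008, 0.2198]
ee_rot: [[-0.264, -0.964, -0.001], [-0.964, 0.264, 0.001], [-0.001, 0.002, -1.0]]
wrist_force: [0.6, 0.4, -2.2]
gripper_width: 0.177
```

Emit:
play_rows([
  [[0.01,0.022,0,0,0,-0.134,1],[0.02,0.044,0,0,0,-0.268,1],[0.03,0.066,0,0,0,-0.402,1],[0.04,0.09,0,0,0,-0.537,1],[0.05,0.113,0,0,0,-0.672,1]],
])

```text
time_s: 28.6
tcp_pos: [0.5756, 0.0121, 0.2198]
ee_rot: [[-0.807, -0.59, -0.001], [-0.59, 0.807, 0.0], [0.001, 0.001, -1.0]]
wrist_force: [-0.5, 0.6, -2.7]
gripper_width: 0.184
```

Emit:
play_rows([
  [[0.01,0.022,0,0,0,-0.134,1],[0.02,0.044,0,0,0,-0.268,1],[0.03,0.066,0,0,0,-0.402,1],[0.04,0.09,0,0,0,-0.537,1],[0.05,0.113,0,0,0,-0.672,1]],
])

```text
time_s: 29.1
tcp_pos: [0.6257, 0.125, 0.2195]
ee_rot: [[-0.999, 0.041, -0.001], [0.041, 0.999, -0.0], [0.001, -0.0, -1.0]]
wrist_force: [0.0, -0.5, -2.3]
gripper_width: 0.177
```

Emit:
play_rows([
  [[0,0,0,0,0,0,1],[0,0,0,0,0,0,1]],
])

```text
time_s: 29.3
tcp_pos: [0.6254, 0.1244, 0.2193]
ee_rot: [[-0.999, 0.033, -0.002], [0.033, 0.999, -0.001], [0.002, -0.001, -1.0]]
wrist_force: [0.3, -0.8, -2.7]
gripper_width: 0.182
```

Run:
```python
from h import *
togo((.626,.124,.13),-2)
held()
```

```text
now [0.6254 0.1244 0.2193] w 0.182 F [ 0.3 -0.8 -2.7] shift [ 0.0006 -0.0004 -0.0893] rot [ 0.0007 -0.0018 -0.0018] j [  26.   23.    2.   -0.  -69. -118.]
[0.6254 0.1244 0.2193]
top [(449, [0.5918, 0.1238]), (451, [0.5912, 0.1056])]
scene [(215, [0.6575, 0.1398]), (210, [0.6565, 0.1211]), (212, [0.6561, 0.1026])]
```

Emit:
play_rows([
  [[-0.001,0.001,-0.04,0,0,0,1],[-0.001,0.001,-0.07,0,0,0,1],[-0.001,0.001,-0.089,0,0,0,1],[-0.001,0.001,-0.089,0,0,0,1],[-0.001,0.001,-0.089,0,0,0,1]],
])

```text
time_s: 29.9
tcp_pos: [0.6254, 0.1246, 0.1322]
ee_rot: [[-0.999, 0.035, 0.001], [0.035, 0.999, -0.0], [-0.001, -0.0, -1.0]]
wrist_force: [-0.4, 0.4, -3.1]
gripper_width: 0.188
```

Run:
```python
from h import *
togo((.626,.124,.13),-2)
held()
```

```text
now [0.6254 0.1246 0.1322] w 0.188 F [-0.4  0.4 -3.1] shift [ 0.0006 -0.0006 -0.0022] rot [ 0.0004  0.0014 -0.0001] j [  26.   27.   -5.    0.  -58. -118.]
[0.6254 0.1246 0.1322]
top [(410, [0.5923, 0.1424]), (404, [0.5916, 0.1237]), (404, [0.5909, 0.1053])]
scene [(192, [0.6579, 0.1416]), (193, [0.657, 0.1228]), (203, [0.6561, 0.1045])]
```

Within about 1 mm of the seated reference. Inserting with a 1 mm correction in x.

Emit:
play_rows([
  [[-0.001,0,-0.006,0,0,0,1],[-0.001,0,-0.01,0,0,0,1],[-0.001,0,-0.014,0,0,0,1],[-0.001,0,-0.018,0,0,0,1],[-0.001,0,-0.021,0,0,0,1]],
])

```text
time_s: 30.5
tcp_pos: [0.6239, 0.1253, 0.1099]
ee_rot: [[-0.999, 0.035, 0.0], [0.035, 0.999, -0.0], [-0.0, -0.0, -1.0]]
wrist_force: [0.9, 0.4, -3.2]
gripper_width: 0.185
```

Emit:
play_rows([
  [[0,0,-0.003,0,0,0,1],[0,0,-0.006,0,0,0,1],[0,0,-0.009,0,0,0,1],[0,0,-0.011,0,0,0,1],[0,0,-0.012,0,0,0,1]],
])

```text
time_s: 31.0
tcp_pos: [0.624, 0.1253, 0.0981]
ee_rot: [[-0.999, 0.035, 0.0], [0.035, 0.999, -0.0], [-0.0, -0.0, -1.0]]
wrist_force: [-0.8, 0.3, -2.7]
gripper_width: 0.179
```

Emit:
play_rows([
  [[0,0,-0.001,0,0,0,1],[0,0,-0.002,0,0,0,1],[0,0,-0.003,0,0,0,1],[0,0,-0.003,0,0,0,1]],
])

```text
time_s: 31.4
tcp_pos: [0.6243, 0.1253, 0.0968]
ee_rot: [[-0.999, 0.034, 0.002], [0.034, 0.999, -0.0], [-0.002, 0.0, -1.0]]
wrist_force: [-1.9, 0.6, 4.8]
gripper_width: 0.185
```

Emit:
play_rows([
  [[0,0,0,0,0,0,0.8],[0,0,0,0,0,0,0.6],[0,0,0,0,0,0,0.5],[0,0,0,0,0,0,0.5]],
])

```text
time_s: 31.8
tcp_pos: [0.6241, 0.1253, 0.0952]
ee_rot: [[-0.999, 0.035, 0.001], [0.035, 0.999, -0.0], [-0.001, 0.0, -1.0]]
wrist_force: [1.2, -1.3, 0.2]
gripper_width: 0.392
```

Emit:
play_rows([
  [[0,0,0.03,0,0,0,0.5],[0,0,0.07,0,0,0,0.5],[0,0,0.11,0,0,0,0.5],[0,0,0.15,0,0,0,0.5]],
])

```text
time_s: 32.2
tcp_pos: [0.6239, 0.1252, 0.2468]
ee_rot: [[-0.999, 0.035, 0.0], [0.035, 0.999, -0.0], [-0.0, -0.0, -1.0]]
wrist_force: [1.0, 1.3, 0.7]
gripper_width: 0.494
```

Emit:
play_rows([
  [[-0.04,-0.02,0,0,0,0,1],[-0.08,-0.05,0,0,0,0,1],[-0.12,-0.08,0,0,0,0,1],[-0.16,-0.1,0,0,0,0,1],[-0.18,-0.12,0,0,0,0,1]],
])

```text
time_s: 32.7
tcp_pos: [0.441, 0.0041, 0.2455]
ee_rot: [[-0.999, 0.034, 0.001], [0.034, 0.999, 0.0], [-0.0, 0.0, -1.0]]
wrist_force: [0.3, 0.2, 0.9]
gripper_width: 0.131
```

Run:
```python
from h import *
c=cap("top");np.savez("t4.npz",**c);b=cap("scene")
for u,v in((291,210),(252,209)):
    P=np.array([p for a,p in caps(c,u,v,.087) if 280<a<450]);print(P.round(4).tolist(),P.mean(0))
W=pts(c)
save(np.hstack([cv2.resize(b["image"][130:360,240:450],(400,438)),cv2.resize(c["image"][150:320,230:385],(400,438))]),"chk.png")
togo((.725,-.1595,.25),-2)
```

```text
[[0.6526, 0.0471], [0.6521, 0.0285], [0.6509, 0.0101], [0.5907, 0.0494], [0.5899, 0.0308], [0.5893, 0.0122]] [0.62091739 0.02968457]
[[0.6534, 0.1411], [0.6531, 0.1226], [0.6522, 0.1041], [0.5916, 0.1434], [0.5909, 0.1248], [0.5904, 0.1063]] [0.6219421  0.12373655]
now [0.4413 0.0036 0.246 ] w 0.05 F [0.9 0.2 0.4] shift [ 0.2837 -0.1631  0.004 ] rot [-0.0006  0.0012  0.0013] j [  22.    3.  -21.   -0.  -66. -114.]
```

View pics/chk.png

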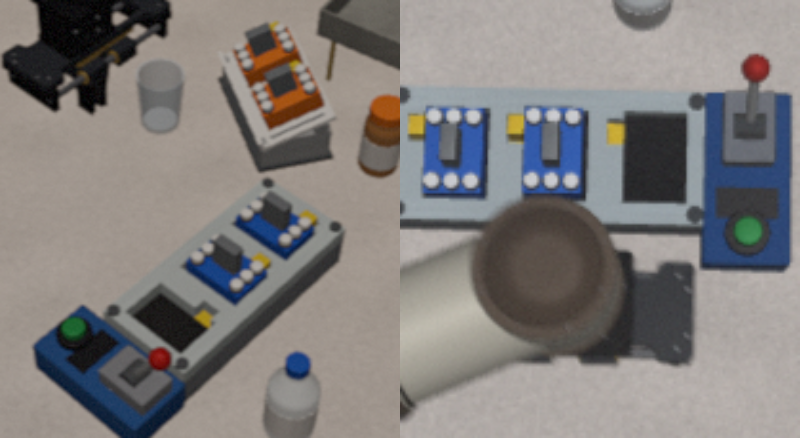

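Emit:
play_rows([
  [[0.04,-0.025,0,0,0,0,1],[0.08,-0.05,0,0,0,0,1],[0.11,-0.07,0,0,0,0,1],[0.14,-0.085,0,0,0,0,1],[0.14,-0.085,0,0,0,0,1]],
])

```text
time_s: 33.3
tcp_pos: [0.5874, -0.0811, 0.2434]
ee_rot: [[-0.999, 0.037, -0.0], [0.037, 0.999, -0.001], [0.0, -0.001, -1.0]]
wrist_force: [0.2, -0.0, -0.8]
gripper_width: 0.007
```

Emit:
play_rows([
  [[0.04,-0.025,0,0,0,0,1],[0.08,-0.05,0,0,0,0,1],[0.11,-0.07,0,0,0,0,1],[0.145,-0.078,0,0,0,0,1],[0.145,-0.078,0,0,0,0,1]],
])

```text
time_s: 33.8
tcp_pos: [0.7317, -0.1582, 0.2411]
ee_rot: [[-0.999, 0.036, -0.003], [0.036, 0.999, 0.0], [0.003, 0.0, -1.0]]
wrist_force: [-1.2, -0.7, -1.0]
gripper_width: 0.003
```

Emit:
play_rows([
  [[0,0,-0.04,0,0,0,1],[0,0,-0.08,0,0,0,1],[0,0,-0.116,0,0,0,1],[0,0,-0.116,0,0,0,1]],
])

```text
time_s: 34.2
tcp_pos: [0.7247, -0.1562, 0.1225]
ee_rot: [[-0.999, 0.035, -0.013], [0.035, 0.999, 0.002], [0.013, 0.002, -1.0]]
wrist_force: [-1.0, 0.8, -0.3]
gripper_width: 0.003
```

Emit:
play_rows([
  [[-0.02,0,0,0,0,0,1],[-0.04,0,0,0,0,0,1],[-0.06,0,0,0,0,0,1],[-0.075,0,0,0,0,0,1],[-0.085,0,0,0,0,0,1]],
])

```text
time_s: 34.7
tcp_pos: [0.6447, -0.1571, 0.1328]
ee_rot: [[-0.999, 0.034, 0.006], [0.034, 0.999, -0.0], [-0.006, -0.0, -1.0]]
wrist_force: [0.7, 1.3, -0.9]
gripper_width: 0.003
```

Emit:
play_rows([
  [[-0.004,0,0,0,0,0,1],[-0.007,0,0,0,0,0,1],[-0.007,0,0,0,0,0,1]],
])

```text
time_s: 35.0
tcp_pos: [0.6373, -0.1577, 0.1299]
ee_rot: [[-0.999, 0.034, 0.001], [0.034, 0.999, -0.0], [-0.001, -0.0, -1.0]]
wrist_force: [0.9, 0.1, 0.1]
gripper_width: 0.003
```

Emit:
play_rows([
  [[-0.003,0,0,0,0,0,1],[-0.006,0,0,0,0,0,1],[-0.006,0,0,0,0,0,1]],
])

```text
time_s: 35.3
tcp_pos: [0.6306, -0.1577, 0.1289]
ee_rot: [[-0.999, 0.035, -0.001], [0.035, 0.999, 0.0], [0.001, 0.0, -1.0]]
wrist_force: [0.4, -0.1, -0.2]
gripper_width: 0.007
```

Emit:
play_rows([
  [[-0.003,0,0,0,0,0,1],[-0.003,0,0,0,0,0,1]],
])

```text
time_s: 35.5
tcp_pos: [0.6285, -0.1577, 0.1293]
ee_rot: [[-0.999, 0.035, 0.002], [0.035, 0.999, 0.0], [-0.002, 0.0, -1.0]]
wrist_force: [3.0, 0.3, -2.1]
gripper_width: 0.006
```

Emit:
play_rows([
  [[-0.003,0,0,0,0,0,1],[-0.003,0,0,0,0,0,1],[-0.003,0,0,0,0,0,1]],
])

```text
time_s: 35.8
tcp_pos: [0.6281, -0.1575, 0.1296]
ee_rot: [[-0.999, 0.034, 0.008], [0.034, 0.999, -0.0], [-0.008, 0.0, -1.0]]
wrist_force: [7.5, 1.5, -5.6]
gripper_width: 0.004
```

Emit:
play_rows([
  [[0.02,0,0,0,0,0,1],[0.02,0,0.05,0,0,0,1],[0.02,0,0.1,0,0,0,1],[-0.03,0,0.1,0,0,0,1],[-0.075,0,0.1,0,0,0,1]],
])

```text
time_s: 36.3
tcp_pos: [0.5496, -0.1577, 0.2311]
ee_rot: [[-0.999, 0.035, 0.003], [0.035, 0.999, 0.0], [-0.003, 0.0, -1.0]]
wrist_force: [0.2, 0.7, -1.2]
gripper_width: 0.005
```

Emit:
play_rows([
  [[-0.08,0,0,0,0,0,1],[-0.08,0,0,0,0,0,1],[-0.08,0,0,0,0,0,1]],
])

```text
time_s: 36.6
tcp_pos: [0.4654, -0.1579, 0.2302]
ee_rot: [[-0.999, 0.035, -0.001], [0.035, 0.999, 0.0], [0.001, 0.0, -1.0]]
wrist_force: [0.4, -0.2, 0.6]
gripper_width: 0.004
```

Run:
```python
from h import *
togo((.5425,-.1545,.08),-2)
for n in("scene","top"):
    c=cap(n);hsv=cv2.cvtColor(c["image"],cv2.COLOR_RGB2HSV);H,S,V=cv2.split(hsv)
    u0,v0=proj([.6,-.156,.14],c).astype(int)
    for nm,m,z in(("red",(S>150)&((H<5)|(H>174))&(V>80),.142),("green",(S>120)&(H>45)&(H<85)&(V>50),.068)):
        m[:v0-60]=0;m[v0+60:]=0;m[:,:u0-60]=0;m[:,u0+60:]=0
        for q in blobs(0,0,m,15): yy,xx=np.nonzero(q);print(n,nm,len(xx),xx.mean(),yy.mean(),ray(c,xx.mean(),yy.mean(),z).round(4))
```

```text
now [ 0.4654 -0.1579  0.2302] w 0.004 F [ 0.4 -0.2  0.6] shift [ 0.0771  0.0034 -0.1502] rot [-0.0005 -0.0012  0.0006] j [  0.   9. -17.  -0. -64. -92.]
scene red 91 296.68131868131866 296.83516483516485 [ 0.6046 -0.1545  0.142 ]
scene green 119 278.07563025210084 301.88235294117646 [ 0.5436 -0.1534  0.068 ]
top red 76 367.44736842105266 207.9078947368421 [ 0.6043 -0.1574  0.142 ]
```

Emit:
play_rows([
  [[0.035,0.003,-0.03,0,0,0,1],[0.075,0.003,-0.06,0,0,0,1],[0.075,0.003,-0.1,0,0,0,1],[0.075,0.003,-0.14,0,0,0,1],[0.075,0.003,-0.14,0,0,0,1]],
])

```text
time_s: 37.2
tcp_pos: [0.5416, -0.1543, 0.083]
ee_rot: [[-0.999, 0.036, -0.014], [0.036, 0.999, 0.001], [0.014, 0.001, -1.0]]
wrist_force: [-0.5, 0.8, -0.3]
gripper_width: 0.006
```

Emit:
play_rows([
  [[0,0,-0.005,0,0,0,1],[0,0,-0.01,0,0,0,1],[0,0,-0.015,0,0,0,1],[0,0,-0.019,0,0,0,1],[0,0,-0.022,0,0,0,1]],
])

```text
time_s: 37.7
tcp_pos: [0.5459, -0.1548, 0.0686]
ee_rot: [[-0.999, 0.034, 0.003], [0.034, 0.999, -0.0], [-0.003, -0.0, -1.0]]
wrist_force: [-0.3, 1.4, 3.5]
gripper_width: 0.005
```

Emit:
play_rows([
  [[0,0,-0.002,0,0,0,1],[0,0,-0.004,0,0,0,1],[0,0,-0.004,0,0,0,1]],
])

```text
time_s: 38.0
tcp_pos: [0.546, -0.1548, 0.0663]
ee_rot: [[-0.999, 0.033, 0.003], [0.033, 0.999, -0.001], [-0.003, -0.001, -1.0]]
wrist_force: [-3.1, 1.5, 13.9]
gripper_width: 0.006
```

Emit:
play_rows([
  [[0,0,-0.002,0,0,0,1],[0,0,-0.002,0,0,0,1]],
])

```text
time_s: 38.2
tcp_pos: [0.5461, -0.1548, 0.0661]
ee_rot: [[-0.999, 0.033, 0.003], [0.033, 0.999, -0.001], [-0.003, -0.001, -1.0]]
wrist_force: [-7.2, 3.5, 24.1]
gripper_width: 0.008
```

Emit:
play_rows([
  [[0,0,0.03,0,0,0,1],[-0.02,0,0.07,0,0,0,1],[-0.06,0,0.11,0,0,0,1],[-0.1,0,0.15,0,0,0,1],[-0.1,0,0.15,0,0,0,1]],
])

```text
time_s: 38.7
tcp_pos: [0.4437, -0.155, 0.2153]
ee_rot: [[-0.999, 0.035, 0.007], [0.035, 0.999, -0.0], [-0.007, -0.0, -1.0]]
wrist_force: [0.9, 0.3, 1.2]
gripper_width: 0.005
```

Emit:
play_rows([
  [[0,0,0,0,0,0,1],[0,0,0,0,0,0,1],[0,0,0,0,0,0,1],[0,0,0,0,0,0,1]],
])

```text
time_s: 39.1
tcp_pos: [0.4452, -0.1546, 0.2097]
ee_rot: [[-0.999, 0.035, -0.003], [0.035, 0.999, 0.0], [0.003, -0.0, -1.0]]
wrist_force: [0.4, 0.3, -0.9]
gripper_width: 0.007
```

Run:
```python
from h import *
c=cap("top");b=cap("scene");W=pts(c)
for u,v in((291,210),(252,209)):
    P=np.array([p for a,p in caps(c,u,v,.087) if 280<a<450]);print(P.mean(0).round(4),len(P))
S=Ro.from_euler("ZY",[55.5,-20],degrees=True).as_matrix();C=np.array([.4589,.3424,.066])
q=(W-C)@S;m=(abs(q[...,0])<.055)&(abs(q[...,1])<.1)&(q[...,2]>.062)&(q[...,2]<.09)
for k in blobs(0,0,m,30): print("shelf fin",np.median(q[k],0).round(4),k.sum())
for (x,y) in((0,-.052),(0,.036)):
    f=(abs(abs(q[...,0]-x)-.022)<.003)&(abs(q[...,1]-y)<.02)
    for s in(-1,1):
        g=f&(np.sign(q[...,0]-x)==s);print("slab z",s,np.nanmedian(q[g][:,2]).round(4))
m=(abs(W[...,0]-.54)<.008)&(abs(W[...,1]+.154)<.008);print("button z",np.nanmedian(W[m][:,2]))
save(np.hstack([cv2.resize(b["image"][130:360,240:450],(400,438)),cv2.resize(c["image"][150:320,230:385],(400,438))]),"end.png")
```

```text
[0.6122 0.0349] 7
[0.6131 0.1162] 7
shelf fin [ 0.0047 -0.0515  0.0722] 115
shelf fin [0.0041 0.0373 0.0722] 120
slab z -1 0.0375
slab z 1 0.0331
slab z -1 0.0372
slab z 1 0.033
button z nan
  return np.nanmean(a, axis, out=out, keepdims=keepdims)
```

View pics/end.png

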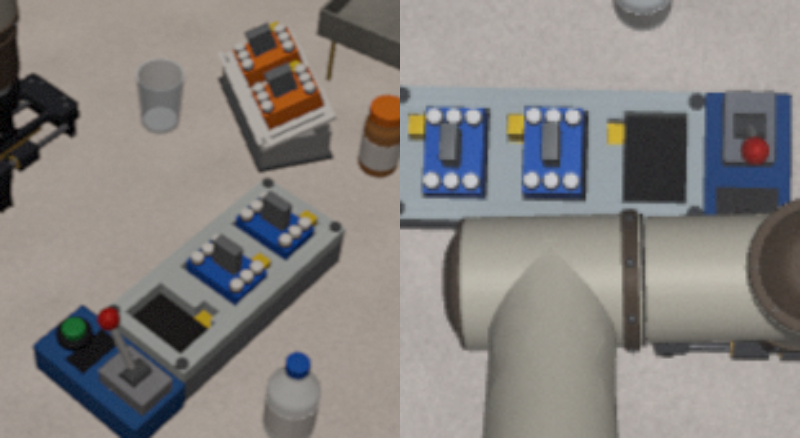

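Run:
```python
from h import *
c=cap("top");W=pts(c);im=c["image"].astype(int)
S=Ro.from_euler("ZY",[55.5,-20],degrees=True).as_matrix();C=np.array([.4589,.3424,.066]);q=(W-C)@S
white=(im.min(-1)>170)
org=(im[...,0]>150)&(im[...,2]<80)
for y in(-.052,.036):
    b=abs(q[...,1]-y)<.03
    g=b&org&(abs(q[...,0])<.042)&(q[...,2]>.024)&(q[...,2]<.042)
    A=np.c_[q[g][:,0],q[g][:,1]-y,np.ones(g.sum())];print("slab plane",np.linalg.lstsq(A,q[g][:,2],rcond=None)[0].round(3),g.sum())
    for s in(-1,1):
        g=b&white&(q[...,2]>.03)&(abs(q[...,0]-s*.031-.004)<.006);print(" caps",s,np.nanmedian(q[g][:,2]).round(4),g.sum())
```

```text
slab plane [0.001 0.008 0.032] 382
 caps -1 0.0417 67
 caps 1 0.042 67
slab plane [-0.014 -0.     0.032] 370
 caps -1 0.0423 68
 caps 1 0.0425 71
```

Both finished blocks lie flat, so I'm handing in.

```bash
python3 -c "
from station import r
print(r.finish_job(), r.sense()['time_s'])"
```

```text
the job is handed in; nothing more can be done
the job is handed in; nothing more can be done
```

The changeover is finished and handed in, at about 39 s of robot time. `finish_job` gives no verdict, so what follows comes from my own checks.

- **Clamp:** I pushed the lever back to its stop (9.7 N felt). At the end I pulled it to the front stop (7.5 N felt), and its ball is back near its starting position.
- **Finished blocks:** both orange blocks are on the rack. The fins measure about 4–5 mm up-slope of centre, at y of −52 and +37 mm. The fitted top faces are within about 0.015 rad of the shelf.
- **Fresh blocks:** only two blue blocks were present. They went into pockets 1 and 2, felt the floor, and sat within about 3 mm of where I expect the pocket centres.
- **Start button:** I pressed it last, to a hard stop at 24 N. The gripper then moved clear of everything.

- **Disagreements:** the two cameras differed by about 2.5 mm. The first blue block hung about 4–5 mm off the tool centre, and I corrected for that before lowering it in.
- **Final checks that failed:** the arm hid the button from the top view, so I only saw it in the other picture. The automatic cap measurement of the pockets was spoilt at the end (7 spots found instead of 6). For the pockets I relied on the measurement from before the lever was pulled and on the last picture, which shows both blocks still seated. A first tilt reading on the rack was contaminated by the caps, so I redid it.

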